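# Load the foil reel on the unwind stand

## Robot

A 6-joint arm with a two-finger parallel gripper is mounted at the origin on a cart in front of the work surface, level with it; the furniture and walls round the work are solid. World frame = base frame: x ahead of the robot, y to its left, z up, the work surface at z = 0. Lengths are in m, angles in rad, forces in N, time in s.
With the tool pointing down it reaches from about 0.325 to 0.85 m from the base axis. Payload 4.4 kg.
Tool frame: the origin (TCP) lies between the finger pads; the fingertips stand 14 mm ahead of it and the grasp point (between the pads) lies 5 mm behind it; z points along the fingers, y is the direction in which the jaws open and shut (so a half turn about z gives the same grasp; the last joint's range is limited). The gripper opens to 94 mm and grips with 3 to 60 N. Pads are 16 mm wide; open, the fingers measure 119 mm over their backs; the gripper's body (75 mm by 177 mm) begins 78 mm behind the grasp point.
Start: joints at [1.046, 0.207, 1.542, -0, 1.393, -0.15], TCP at [0.21, 0.535, 0.219] pointing down, gripper open.
Joint ranges: [-2.73, 2.73], [-0.86, 2.22], [0.23, 2.46], [-1.11, 4.25], [0.08, 2.63], [-2.82, 2.82]. Speed limits (rad/s): [2.79, 2.79, 3.14, 3.14, 3.14, 3.14].

## Interface

Orientations are given as a unit quaternion [w, x, y, z].
In Python, from rig import env gives the robot as it stands.
- The arm moves only by the tool send_rows, never from a script. Its arguments are lists of equal length, an entry for each row: "gripper": the closure, from 0 (fully open) to 1 (shut); "dp": the shift along the tool's x, y, z in units of 10 cm (1.0 is 10 cm), a list of three; "angular": the turn, a rotation vector about the tool's x, y, z in units of 90 degrees (1.0 is 90 degrees), a list of three. A call has 1 to 8 rows; each row shifts and turns the commanded pose from where the row before left it, along the tool's axes as they then stand; what a row does not reach is not made up. A row lasts 1/12 s, in which the tool goes at most 41.7 mm and 7.16 degrees, less where a joint would pass 70% of its speed; a pose out of reach is approached as far as the arm can. A call with a number of a shift or a turn outside -1 to 1 is refused whole. A call with a gripper value outside its range is refused whole. The fingers move at their own pace and stop on an object; the grip force is fixed at half the most. Time passes only in rows, so rows that do not move let the fingers close. It gives the time, the measured TCP pose, the force and the opening at its end, in the units of the state.
- env.state(): the state, without advancing time (a new reading comes with each control period).
- env.read_camera(name): name is "scene" or "top" or "wrist"; returns the picture (480x640x3 uint8, red, green, blue); there is no depth.
- env.camera_params(name): a dict with "fx", "fy", "cx", "cy" (pixels), "R" (3x3) and "t" (3): a world point X has camera coordinates R X + t. Camera axes: x right, y down, z forward; pixel columns grow to the right and rows downward; lengths in m; the calibration is good to about 2 mm. A picture is of the moment at which its call begins: read the wrist's pose just before it. camera_params takes no time and is no camera call; for the wrist camera it gives the pose at the moment of the call.
- env.sign_off(): hands the job in, once; it reports no verdict.
The state is a dict: "time_s": time; "joint_pos": joint angles; "qvel": joint speeds; "tau": joint torques, N m; "position": TCP position; "orientation": TCP orientation; "ft_force": force on the tool from outside, world axes, zero at the start; "wrist_torque": the same for the moment, N m; "width": finger opening in m.
Only numpy, scipy, OpenCV 4.12 (cv2) and the standard library are available. Lean on these libraries where they do the work, as an engineer would, in place of code of your own. Each camera call takes 0.05 s, during which the arm holds its last target.

## Task

Load the silver foil reel on the green unwind stand. Put it with its blue slotted end on the chuck and turn it until the chuck's two brass lugs drop into the slots and the core sits flat against the steel flange; then slide the tailstock up so that its cone centres the other end and carries the reel clear of the white rests. Push gently, do not force anything, and leave the brown reel where it lies.

Things in the scene. Friction and masses are not known exactly. Their poses are not given: they have to be found in the camera images.
- foil_reel: Silver foil reel, 0.35 kg: film 52 mm thick, 136 mm wide, on a core of 40 mm outer diameter that stands out 12 mm at both ends (160 mm in all). Origin mid-length on its axis; y axis along it, towards the blue slotted end. Lies on the table, axis level, and can roll.
- foil_reel_slotted (a point): Centre of the blue end face of the foil reel's core, 80 mm from mid-length. This end is cut across by six radial slots 60 degrees apart (one along the reel's x axis), 10.5 mm wide and 12 mm deep. Bore 20.6 mm wide, 28 mm deep, as at the other end.
- foil_reel_plain (a point): Centre of the white plain end face of the foil reel's core, 80 mm from mid-length
- kraft_reel: brown reel of the same shape and size, not wanted now; origin and axes as for the foil reel
- stand: Green unwind stand, fixed. Origin on the table below its axis line, which is level, 105 mm up, along y, +y to the chuck. Bed 110 x 392 mm, 20 mm high; guide rods 38 mm either side, tops at 46 mm. Head block y 120 to 158, 142 high. White V rests, 8 mm thick, 48 wide, tops at 86 mm, at y -30 and +54, carry a reel 3 mm below the axis line, so that it need not be held.
- chuck_seat (a point): Centre of the steel flange (60 mm wide, faces -y of the stand, y = 105 mm); a seated reel's slotted end lies here. On it: a tapered nose 26 mm long, 18.6 mm wide at its root, and two brass lugs, 180 degrees apart, 5 mm wide, 8 mm high, 11.5 to 19 mm off the axis. Stiffly braked, left at any angle, not measured: look or feel for the lugs; off the slots they hold the core 8 mm from the flange.
- tailstock (a joint): slide of the tailstock in m: 0 drawn fully back (away from the chuck), grows towards the chuck, at most 0.095; about 0.085 when its cone is home in a reel seated on the chuck. It stays where it is left; sliding it takes about 7 N.
- tail_seat (a point): point on the axis inside the tailstock's cone where the core's rim comes to rest (cone 20.6 mm wide there; its tip is 14.4 mm further towards the chuck; half angle 30 degrees); moves with the tailstock
- tail_knob (a point): middle of the black upright grip on top of the tailstock, 24 mm in diameter and 36 mm high, 153 mm above the table; grasp it from above

How it is judged:
By the outcome, as a careful person would: the job done as asked, in the order asked, and still so for the second after the job is handed in, with the robot touching nothing.
It also fails if it takes over 58 s, if anything falls off the work surface, if the arm or the gripper's body presses on something with over 40 N, if the wrist force passes 120 N, or if a joint passes its speed limit or range.

## Working session

There is one attempt and no reset: what is moved stays moved. The work goes in short steps, Python scripts to look and compute and a tool call to move; the robot and the scene stay as the last step left them, time stands still between calls to the robot, and variables do not carry over. Pictures are saved under pics/ and viewed, and the job is handed in when it is done.

Besides the shell and the picture viewer there is one more tool, called after "Emit:" as a command line: name --argument value ..., lists and objects as JSON in quotes. send_rows: Moves the arm, as the interface text tells. Shifts and turns lie within -1 to 1; 1 stands for 10 cm of shift or 90 degrees of turn. Its arguments: {"type":"object","properties":{"gripper":{"type":"array","items":{"type":"number"}},"dp":{"type":"array","items":{"type":"array","items":{"type":"number","minimum":-1,"maximum":1}}},"angular":{"type":"array","items":{"type":"array","items":{"type":"number","minimum":-1,"maximum":1}}}},"required":["gripper","dp","angular"]}

```bash
ls; mkdir -p pics
python3 - <<'E'
from rig import env
import cv2
print(env.state())
for n in ("scene","top","wrist"):
    p=env.camera_params(n); print(n,p)
    cv2.imwrite(f"pics/{n}0.png",env.read_camera(n)[:,:,::-1])
E
```

```text
pics
{'time_s': 0.0, 'joint_pos': array([ 1.04649284e+00,  2.07411948e-01,  1.54293473e+00, -2.66412859e-05,
        1.39350006e+00, -1.50504411e-01]), 'qvel': array([-0.00041571, -0.00152007,  0.00171975,  0.00043044, -0.00093039,
       -0.00102836]), 'tau': array([ 7.81333183e-04, -3.70869076e+01, -2.81419659e+01,  6.97972463e-02,
        3.59135738e-02, -2.29695415e-04]), 'position': array([0.20959371, 0.53460955, 0.21830448]), 'orientation': array([-3.60723510e-04,  1.85810887e-01,  9.82584879e-01, -1.06783368e-03]), 'ft_force': array([-0.49660926,  0.77458773,  0.42287524]), 'wrist_torque': array([ 0.01940242, -0.0008041 , -0.03515188]), 'width': 0.09372158222185015}
scene {'fx': 573.4238719006481, 'fy': 573.4238719006481, 'cx': 319.5696172935841, 'cy': 240.45017514586857, 'R': array([[ 0.475301  , -0.87956812,  0.02118695],
       [-0.5369066 , -0.30904256, -0.78499936],
       [ 0.69700808,  0.36173557, -0.61913417]]), 't': array([-0.16445272,  0.39723099,  1.08791795])}
top {'fx': 518.1963831317071, 'fy': 518.1963831317071, 'cx': 314.6684749698803, 'cy': 244.2724752796737, 'R': array([[ 0.02646843, -0.99964512,  0.00300972],
       [-0.98624276, -0.02660477, -0.16314841],
       [ 0.16317058,  0.00134997, -0.98659695]]), 't': array([0.08978187, 0.53179056, 1.10749434])}
wrist {'fx': 429.7561322814594, 'fy': 429.7561322814594, 'cx': 312.70653968037107, 'cy': 242.40265554101327, 'R': array([[ 0.36673851,  0.93031983, -0.0028066 ],
       [ 0.90602795, -0.35647428,  0.22812157],
       [ 0.21122554, -0.08620382, -0.97362861]]), 't': array([-0.57435174, -0.02293037,  0.39102022])}
```

View pics/scene0.png

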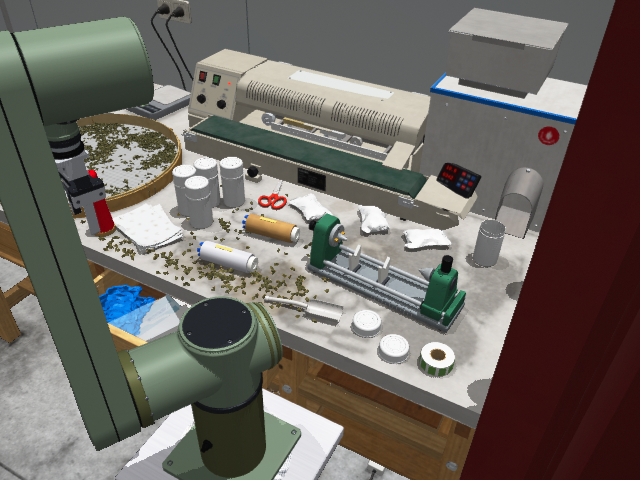

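View pics/top0.png

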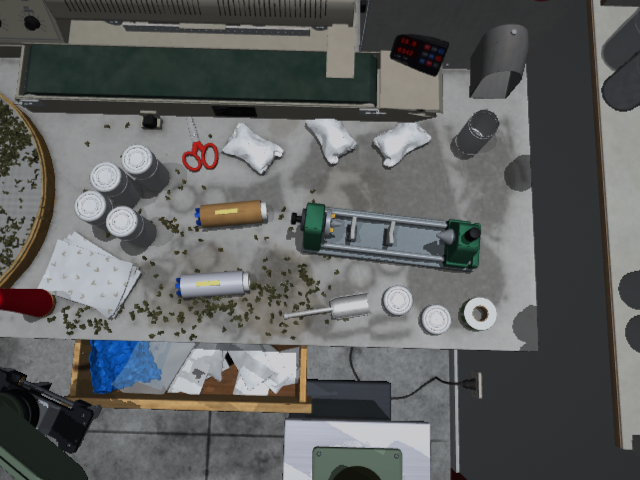

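View pics/wrist0.png

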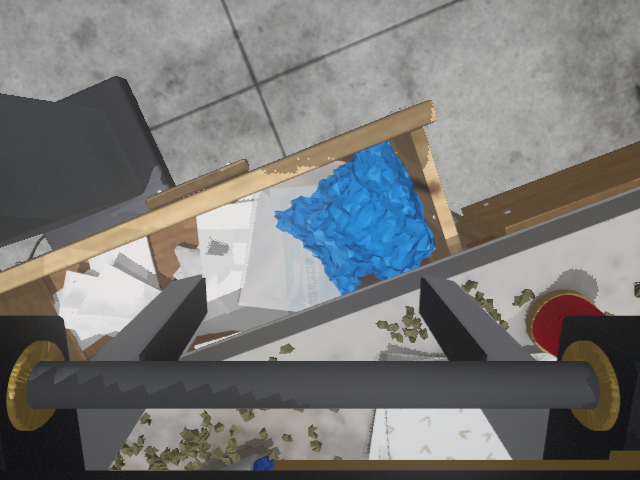

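```bash
cat > h.py <<'E'
import numpy as np, cv2
from rig import env
def ray(n,uv,z,p=None):
    p=p or env.camera_params(n)
    R,t=np.array(p['R']),np.array(p['t']); C=-R.T@t
    d=R.T@np.array([(uv[0]-p['cx'])/p['fx'],(uv[1]-p['cy'])/p['fy'],1])
    return C+d*(z-C[2])/d[2]
def proj(n,X,p=None):
    p=p or env.camera_params(n)
    c=np.array(p['R'])@np.array(X)+np.array(p['t'])
    return np.array([p['fx']*c[0]/c[2]+p['cx'],p['fy']*c[1]/c[2]+p['cy']])
def crop(src,dst,x0,y0,w,h,s):
    im=cv2.imread(src)[y0:y0+h,x0:x0+w]
    cv2.imwrite(dst,cv2.resize(im,None,fx=s,fy=s,interpolation=cv2.INTER_CUBIC))
E
python3 - <<'E'
from h import *
crop("pics/top0.png","pics/c1.png",160,185,120,120,5)
crop("pics/top0.png","pics/c2.png",285,190,200,90,4)
crop("pics/scene0.png","pics/c3.png",300,200,180,135,4)
crop("pics/scene0.png","pics/c4.png",185,200,130,90,6)
for n in("top","scene"):
  p=env.camera_params(n);print(-np.array(p['R']).T@p['t'])
E
```

```text
[0.34138772 0.10240309 1.1791411 ]
[-0.46684711 -0.41542471  0.9888775 ]
```

View pics/c1.png

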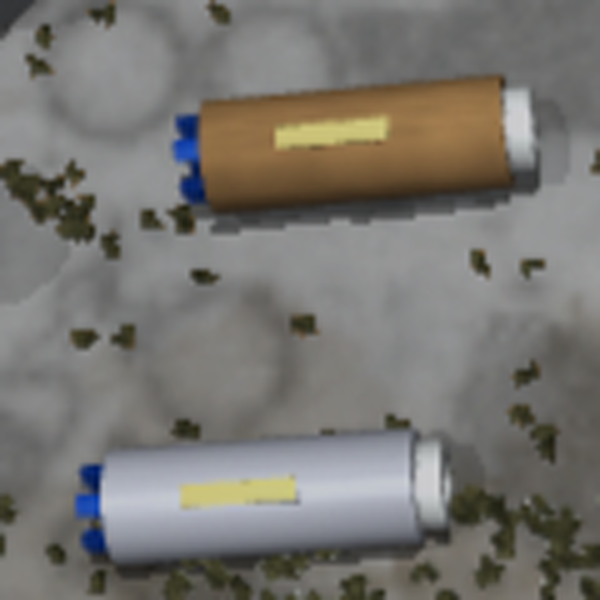

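View pics/c2.png

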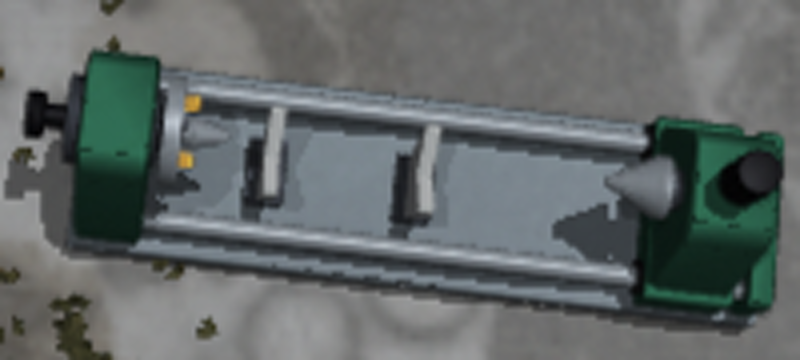

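View pics/c3.png

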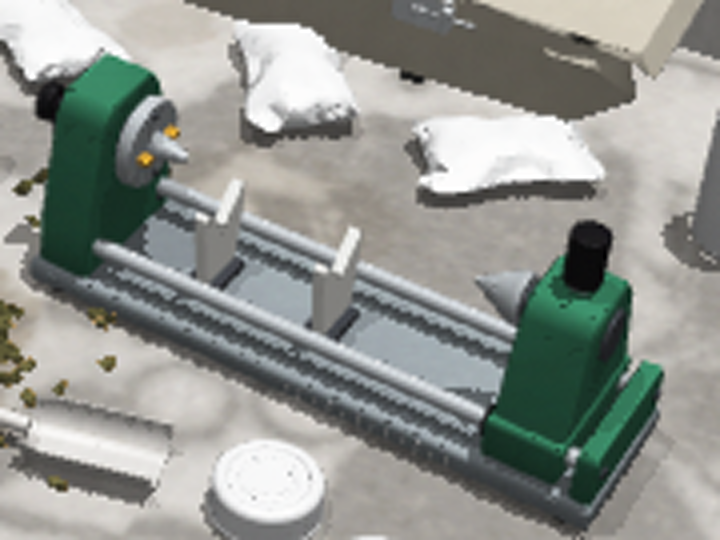

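View pics/c4.png

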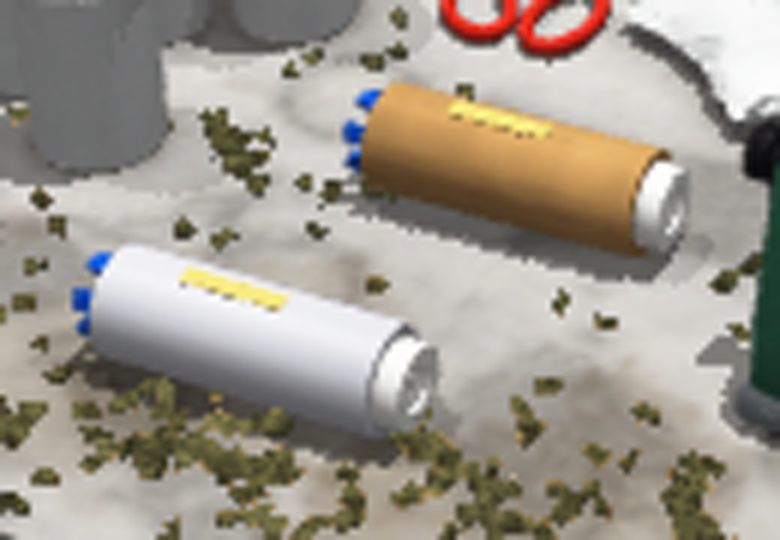

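Run:
```python
from h import *
from scipy.optimize import least_squares
P={n:env.camera_params(n) for n in("top","scene")}
o={'top':(285,190,4),'scene':(300,200,4)}
full=lambda n,c:np.array([c[0]/o[n][2]+o[n][0],c[1]/o[n][2]+o[n][1]])-0.4
obs=[('top',(0,79,105),(229,134)),('scene',(0,79,105),(188,157)),
('top',(24,54,86),(278,108)),('top',(-24,54,86),(271,197)),('top',(24,-30,86),(433,125)),('top',(-24,-30,86),(424,213)),
('scene',(24,54,86),(237,183)),('scene',(-24,54,86),(207,217)),('scene',(24,-30,86),(350,230)),('scene',(-24,-30,86),(325,272)),
('top',(0,0,105),(608,182)),('scene',(0,0,105),(475,275))]
def W(s,X):
    c,n=np.cos(s[2]),np.sin(s[2]); return [s[0]+c*X[0]-n*X[1],s[1]+n*X[0]+c*X[1],X[2]]
def res(s):
    r=[]
    for i,(n,X,c) in enumerate(obs):
        X=np.array(X)/1000.
        if i>=10: X[1]=s[3]
        r.append(proj(n,W(s,X),P[n])-full(n,c))
    return np.ravel(r)
s=least_squares(res,[.45,0,0,-.125],loss='soft_l1').x
print(s, s[3]+.1256); print(res(s).reshape(-1,2).round(1))
g=lambda c:(c[0]/5+160-.4,c[1]/5+185-.4)
for nm,a,b in(('foil',(105,508),(416.5,487)),('kraft',(202,155),(508,130))):
    A=ray('top',g(a),.026);B=ray('top',g(b),.026);print(nm,A,B,np.linalg.norm(A-B),(A+B)/2,np.degrees(np.arctan2(-(A-B)[0],(A-B)[1])))
    # scene proj check
    d=(A-B)/np.linalg.norm(A-B);m=(A+B)/2
    print([((proj('scene',m+d*.068*k)-[185,200])*6).round() for k in(1,-1)])
```

```text
[ 0.55686533 -0.03233931 -0.09008566 -0.12076871] 0.004831287800039857
[[ 0.6  0.9]
 [-1.   0.7]
 [ 0.5 -0.3]
 [-0.  -0.8]
 [ 0.6 -0.1]
 [ 0.7 -0.3]
 [-0.2 -1.2]
 [-2.6  0.2]
 [ 0.9 -0.7]
 [-2.3 -0.8]
 [-0.  -0.2]
 [-0.3  1.4]]
foil [0.42958132 0.39954273 0.026     ] [0.44263146 0.26155208 0.026     ] 0.13860637523099342 [0.43610639 0.33054741 0.026     ] 5.40254561971582
[array([104., 295.]), array([377., 378.])]
kraft [0.59115545 0.36648578 0.026     ] [0.60658101 0.2278671  0.026     ] 0.13947432991889858 [0.59886823 0.29717644 0.026     ] 6.349780417096269
[array([374., 129.]), array([638., 200.])]
```

```bash
cat >> h.py <<'E'
from scipy.spatial.transform import Rotation as Ro
from scipy.optimize import least_squares
def toolR(s=None):
    s=s or env.state(); q=s['orientation']; return Ro.from_quat([q[1],q[2],q[3],q[0]]),np.array(s['position'])
def rel(Rt,pt,step=None):
    "dp (tool axes, mm) and rotvec (deg, tool axes) to reach target from now"
    R,p=toolR(); print('dp mm',(R.inv().apply(pt-p)*1000).round(1),'rot deg',np.degrees((R.inv()*Rt).as_rotvec()).round(2))
def down(yaw,tilt=0):
    "tool down, tool x along direction yaw (rad) from world x; "
    x=np.array([np.cos(yaw),np.sin(yaw),0]);z=np.array([0,0,-1.]);y=np.cross(z,x)
    return Ro.from_matrix(np.array([x,y,z]).T)*Ro.from_euler('x',tilt)
SX=[0.55686533,-0.03233931,-0.09008566]
def stand(X):
    c,n=np.cos(SX[2]),np.sin(SX[2]); return np.array([SX[0]+c*X[0]-n*X[1],SX[1]+n*X[0]+c*X[1],X[2]])
E
python3 - <<'E'
from h import *
R,p=toolR(); c=env.camera_params('wrist'); RW=np.array(c['R']);C=-RW.T@c['t']
print('cam in tool',R.inv().apply(C-p),'axes in tool (rows x,y,z)\n',(R.as_matrix().T@RW.T).T.round(3)); print('tool axes\n',R.as_matrix().round(3))
def f(a):
    r=[]
    for n,c2 in(('top',[(193,103),(185,160)]),('scene',[(172,131),(146,158)])):
        o={'top':(285,190),'scene':(300,200)}[n]
        for k in(0,1):
            th=a[0]+np.pi*k; X=stand([.0153*np.cos(th)+a[1],.099+a[2],.105+.0153*np.sin(th)+a[3]])
            r.append(proj(n,X)-(np.array(c2[k])/4+o-.4))
    return np.ravel(r)
for t0 in(-.3,0,.5):
    l=least_squares(f,[t0,0,0,0]);print(np.degrees(l.x[0]),l.x[1:],l.cost,l.fun.round(1))
E
```

```text
cam in tool [ 0.06586745  0.00090934 -0.16587024] axes in tool (rows x,y,z)
 [[-0.002  1.     0.001]
 [-0.974 -0.001 -0.228]
 [-0.228 -0.001  0.974]]
tool axes
 [[-0.931  0.365 -0.001]
 [ 0.365  0.931 -0.002]
 [ 0.    -0.002 -1.   ]]
3.9758131698944066 [0.00130898 0.00152118 0.00136054] 1.0234540433905788 [ 0.4 -0.3  0.7 -0.3 -0.8  0.1 -0.7  0.1]
3.975812099867011 [0.00130898 0.00152118 0.00136054] 1.0234540433905608 [ 0.4 -0.3  0.7 -0.3 -0.8  0.1 -0.7  0.1]
3.975805271657043 [0.00130898 0.00152118 0.00136054] 1.023454043390576 [ 0.4 -0.3  0.7 -0.3 -0.8  0.1 -0.7  0.1]
```

```bash
cat >> h.py <<'E'
def plan(Rt,pt,n=None,R0=None,p0=None):
    R,p=toolR()
    if R0 is not None:R,p=R0,p0
    w=(R.inv()*Rt).as_rotvec(); a=np.degrees(np.linalg.norm(w)); L=np.linalg.norm(pt-p)
    n=n or int(max(np.ceil(a/6.9),np.ceil(L/.038),1))
    print('n',n,'mm',(L*1000).round(1),'deg',a.round(1))
    D=[];A=[]
    for i in range(n):
        Ri=R*Ro.from_rotvec(w*i/n)
        D.append([round(float(v),3) for v in Ri.inv().apply((pt-p)/n)*10]); A.append([round(float(v)/n/(np.pi/2),4) for v in w])
    for i in range(0,n,8): print('dp',D[i:i+8],'\nang',A[i])
E
python3 - <<'E'
from h import *
d=np.array([-.0941,.9956,0]); be=np.array([.4285,.410,.026])
R=down(np.arctan2(d[1],d[0]))*Ro.from_euler('y',-30,degrees=True)
plan(R,be+.037*d+[0,0,.079+.005])
E
```

```text
n 11 mm 256.7 deg 69.3
dp [[-0.211, -0.003, 0.099], [-0.206, 0.02, 0.107], [-0.198, 0.043, 0.115], [-0.188, 0.065, 0.122], [-0.175, 0.086, 0.128], [-0.16, 0.106, 0.132], [-0.143, 0.124, 0.136], [-0.124, 0.141, 0.138]] 
ang [0.0166, -0.0271, 0.0623]
dp [[-0.104, 0.156, 0.139], [-0.082, 0.169, 0.139], [-0.059, 0.179, 0.137]] 
ang [0.0166, -0.0271, 0.0623]
```

Emit:
send_rows --gripper '[0,0,0,0,0,0,0,0]' --dp '[[-0.211,-0.003,0.099],[-0.206,0.02,0.107],[-0.198,0.043,0.115],[-0.188,0.065,0.122],[-0.175,0.086,0.128],[-0.16,0.106,0.132],[-0.143,0.124,0.136],[-0.124,0.141,0.138]]' --angular '[[0.0166,-0.0271,0.0623],[0.0166,-0.0271,0.0623],[0.0166,-0.0271,0.0623],[0.0166,-0.0271,0.0623],[0.0166,-0.0271,0.0623],[0.0166,-0.0271,0.0623],[0.0166,-0.0271,0.0623],[0.0166,-0.0271,0.0623]]'

```text
time_s: 0.82
position: [0.3668, 0.4711, 0.1397]
orientation: [0.144, 0.542, 0.817, -0.131]
ft_force: [-0.1, 0.3, 0.4]
width: 0.0942
```

Emit:
send_rows --gripper '[0,0,0,0]' --dp '[[-0.104,0.156,0.139],[-0.082,0.169,0.139],[-0.059,0.179,0.137],[0,0,0]]' --angular '[[0.0166,-0.0271,0.0623],[0.0166,-0.0271,0.0623],[0.0166,-0.0271,0.0623],[0,0,0]]'

```text
time_s: 1.15
position: [0.4273, 0.4449, 0.1058]
orientation: [0.192, 0.651, 0.712, -0.177]
ft_force: [-0.8, -1.2, -0.8]
width: 0.0942
```

Run:
```python
from h import *
d=np.array([-.0941,.9956,0]); be=np.array([.4285,.410,.026])
p=env.camera_params('wrist');np.save('w1.npy',p,allow_pickle=True)
s=env.state();print(s['time_s'],s['position'])
print(proj('wrist',be))
im=env.read_camera('wrist');cv2.imwrite('pics/w1.png',im[:,:,::-1])
```

```text
1.15 [0.42727996 0.44485547 0.10578336]
[309.89843408 236.80774992]
```

View pics/w1.png

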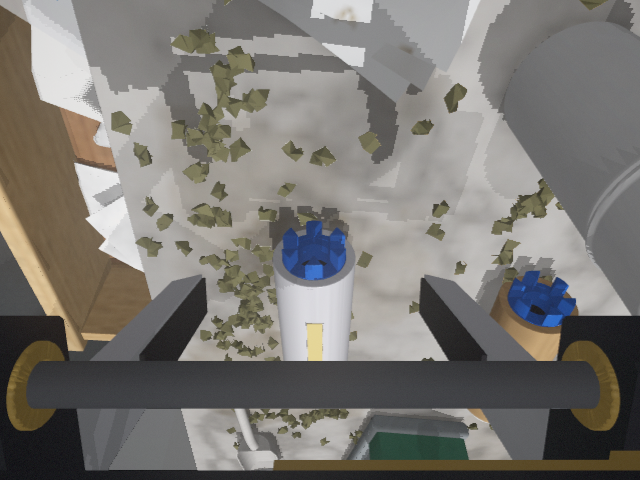

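Run:
```python
from h import *
crop("pics/w1.png","pics/w1c.png",265,205,100,75,8)
```

```text
(no output)
```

View pics/w1c.png

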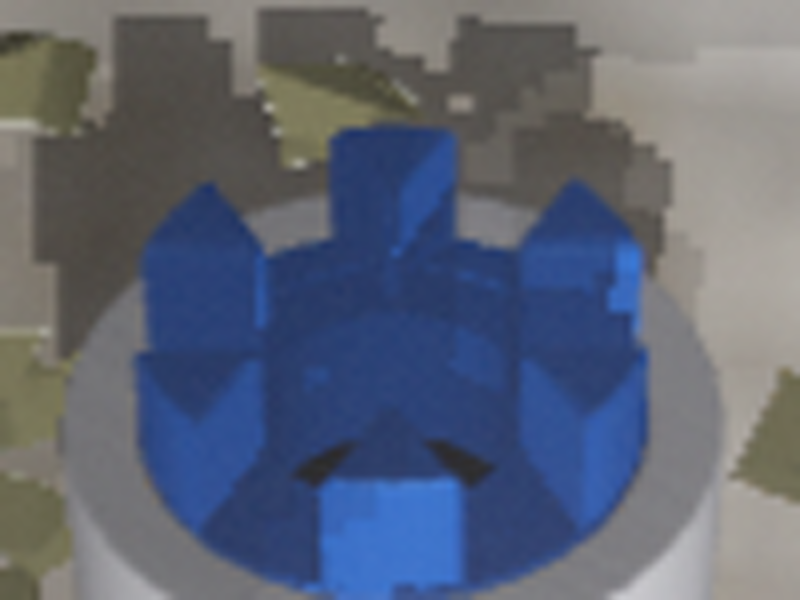

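Run:
```python
from h import *
d=np.array([-.0941,.9956,0]); m=np.array([.4375,.3305,0])
R=down(np.arctan2(d[1],d[0]))
plan(R,m+[0,0,.085])
plan(R,m+[0,0,.021],R0=R,p0=m+[0,0,.085])
```

```text
n 5 mm 118.0 deg 30.1
dp [[-0.178, 0.002, 0.155], [-0.193, 0.002, 0.135], [-0.207, 0.002, 0.114], [-0.217, 0.002, 0.092], [-0.226, 0.002, 0.069]] 
ang [-0.0005, 0.067, -0.0001]
n 2 mm 64.0 deg 0.0
dp [[0.0, 0.0, 0.32], [0.0, 0.0, 0.32]] 
ang [0.0, 0.0, 0.0]
```

Emit:
send_rows --gripper '[0,0,0,0,0,0]' --dp '[[-0.178,0.002,0.155],[-0.193,0.002,0.135],[-0.207,0.002,0.114],[-0.217,0.002,0.092],[-0.226,0.002,0.069],[0,0,0]]' --angular '[[0,0.067,0],[0,0.067,0],[0,0.067,0],[0,0.067,0],[0,0.067,0],[0,0,0]]'

```text
time_s: 1.7
position: [0.4348, 0.3247, 0.0869]
orientation: [-0.002, 0.675, 0.738, -0.0]
ft_force: [-0.8, 0.3, -0.4]
width: 0.0939
```

Run:
```python
from h import *
d=np.array([-.0941,.9956,0]); m=np.array([.4375,.3305,0])
R=down(np.arctan2(d[1],d[0]))
rel(R,m+[0,0,.021])
im=env.read_camera('wrist');cv2.imwrite('pics/w2.png',im[:,:,::-1])
```

```text
dp mm [ 5.3  3.5 65.9] rot deg [-0.21 -0.16 -0.35]
```

View pics/w2.png

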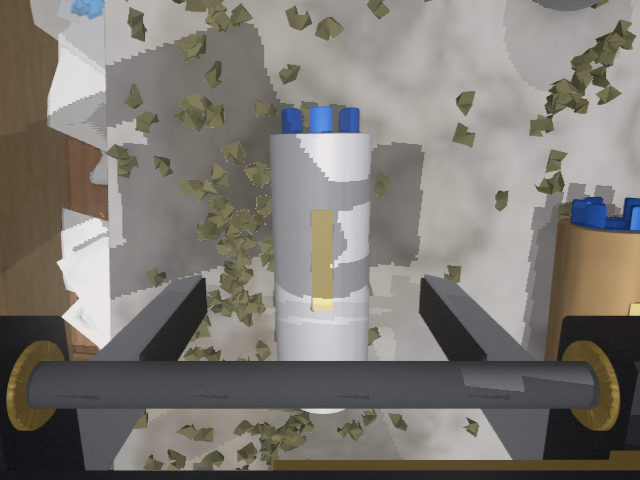

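Emit:
send_rows --gripper '[0,0,0,0,0.3,0.6,0.6,0.6]' --dp '[[0.027,0.018,0.22],[0.026,0.017,0.22],[0,0,0.22],[0,0,0],[0,0,0],[0,0,0],[0,0,0],[0,0,0]]' --angular '[[0,0,-0.004],[0,0,0],[0,0,0],[0,0,0],[0,0,0],[0,0,0],[0,0,0],[0,0,0]]'

```text
time_s: 2.42
position: [0.4412, 0.3395, 0.024]
orientation: [-0.001, 0.67, 0.742, 0.003]
ft_force: [-1.1, -0.1, -0.5]
width: 0.071
```

Emit:
send_rows --gripper '[0.6,0.6,0.6]' --dp '[[0,0,0],[0,0,0],[0,0,0]]' --angular '[[0,0,0],[0,0,0],[0,0,0]]'

```text
time_s: 2.67
position: [0.4402, 0.3384, 0.0226]
orientation: [-0.001, 0.671, 0.742, 0.002]
ft_force: [-1.1, -0.3, 2.6]
width: 0.0514
```

Run:
```python
from h import *
d=np.array([-.0941,.9956,0]); m=np.array([.4375,.3305,0])
R=down(np.arctan2(d[1],d[0]))
rel(R,m+[0,0,.021]);p=env.camera_params('wrist')
print(proj('wrist',m+d*.068+[0,0,.052],p),proj('wrist',m+d*.08+[0,0,.046],p))
im=env.read_camera('wrist');cv2.imwrite('pics/w3.png',im[:,:,::-1])
```

```text
dp mm [-7.6 -3.5  1.6] rot deg [ 0.06 -0.24  0.37]
[302.30691053 161.38691839] [302.70841388 122.53083447]
```

View pics/w3.png

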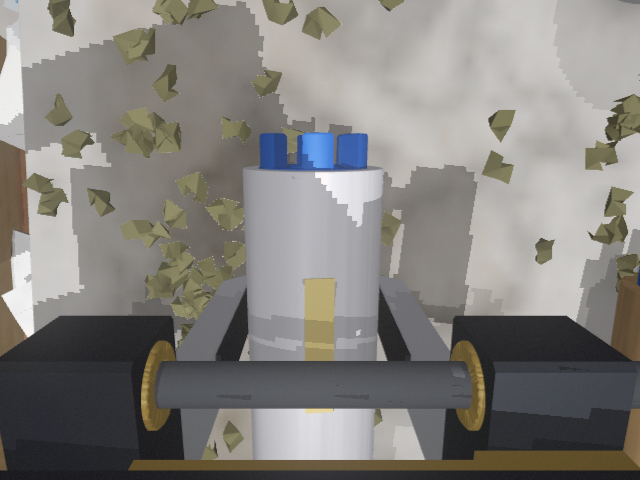

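Run:
```python
from h import *
R,p=toolR()
for uv,z in(((314,167),.052),((313.5,133),.046)):
    X=ray('wrist',uv,z); print(R.inv().apply(X-p))
```

```text
[ 0.05875099  0.00069808 -0.02911981]
[ 0.06920769  0.00056384 -0.02307518]
```

Run:
```python
from h import *
R,p=toolR()
Rt=down(np.pi/2+SX[2])
p1=p+[0,0,.11]
plan(R,p1)
plan(Rt,stand([0,-.010,.1966]),R0=R,p0=p1)
```

```text
n 3 mm 110.0 deg 0.0
dp [[0.002, 0.0, -0.367], [0.002, 0.0, -0.367], [0.002, 0.0, -0.367]] 
ang [0.0, 0.0, 0.0]
n 11 mm 403.1 deg 10.9
dp [[-0.355, 0.07, -0.06], [-0.353, 0.076, -0.059], [-0.352, 0.082, -0.059], [-0.351, 0.088, -0.059], [-0.349, 0.094, -0.059], [-0.347, 0.1, -0.059], [-0.346, 0.106, -0.059], [-0.344, 0.112, -0.059]] 
ang [0.0, -0.0003, 0.011]
dp [[-0.342, 0.118, -0.059], [-0.34, 0.124, -0.058], [-0.338, 0.13, -0.058]] 
ang [0.0, -0.0003, 0.011]
```

Emit:
send_rows --gripper '[0.7,0.7,0.7,0.7,0.7]' --dp '[[0,0,-0.1],[0,0,-0.25],[0,0,-0.3],[0,0,-0.3],[0,0,-0.15]]' --angular '[[0,0,0],[0,0,0],[0,0,0],[0,0,0],[0,0,0]]'

```text
time_s: 3.13
position: [0.4415, 0.3386, 0.1358]
orientation: [-0.0, 0.671, 0.742, 0.004]
ft_force: [1.4, -0.1, -2.7]
width: 0.0512
```

Emit:
send_rows --gripper '[0.7,0.7,0.7,0.7,0.7,0.7,0.7,0.7]' --dp '[[-0.2,0.04,-0.06],[-0.353,0.076,-0.059],[-0.352,0.082,-0.059],[-0.351,0.088,-0.059],[-0.349,0.094,-0.059],[-0.347,0.1,-0.059],[-0.346,0.106,-0.059],[-0.344,0.112,-0.059]]' --angular '[[0,0,0.011],[0,0,0.011],[0,0,0.011],[0,0,0.011],[0,0,0.011],[0,0,0.011],[0,0,0.011],[0,0,0.011]]'

```text
time_s: 3.8
position: [0.5189, 0.0743, 0.1784]
orientation: [-0.002, 0.721, 0.693, 0.001]
ft_force: [0.7, 0.6, -3.4]
width: 0.0515
```

Emit:
send_rows --gripper '[0.7,0.7,0.7,0.7,0.7,0.7,0.7]' --dp '[[-0.342,0.118,-0.059],[-0.34,0.124,-0.058],[-0.3,0.11,-0.06],[-0.19,0.05,0],[0,0,0],[0,0,0],[0,0,0]]' --angular '[[0,0,0.011],[0,0,0.011],[0,0,0.011],[0,0,0],[0,0,0],[0,0,0],[0,0,0]]'

```text
time_s: 4.38
position: [0.5517, -0.0427, 0.1949]
orientation: [-0.002, 0.738, 0.675, 0.001]
ft_force: [0.8, 0.8, -3.5]
width: 0.0511
```

Run:
```python
from h import *
Rt=down(np.pi/2+SX[2]); rel(Rt,stand([0,-.010,.1966])); s=env.state(); print(s['time_s'],s['ft_force'],s['width'],s['qvel'].round(3))
for n in('wrist','top','scene'):
  im=env.read_camera(n);cv2.imwrite(f'pics/{n}4.png',im[:,:,::-1])
crop('pics/scene4.png','pics/scene4c.png',300,180,180,135,4)
```

```text
dp mm [ 0.8  4.2 -1.7] rot deg [-0.12 -0.29  0.04]
4.3833 [ 0.76008438  0.83181017 -3.51044724] 0.051118128668524096 [ 0.021 -0.004  0.004 -0.003 -0.002 -0.001]
```

View pics/wrist4.png

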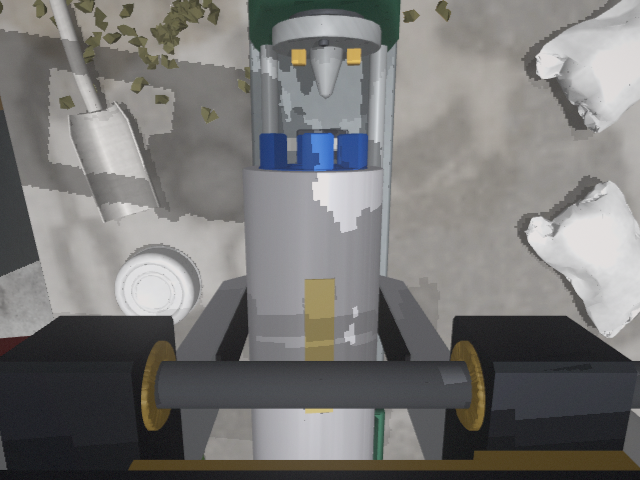

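View pics/scene4c.png

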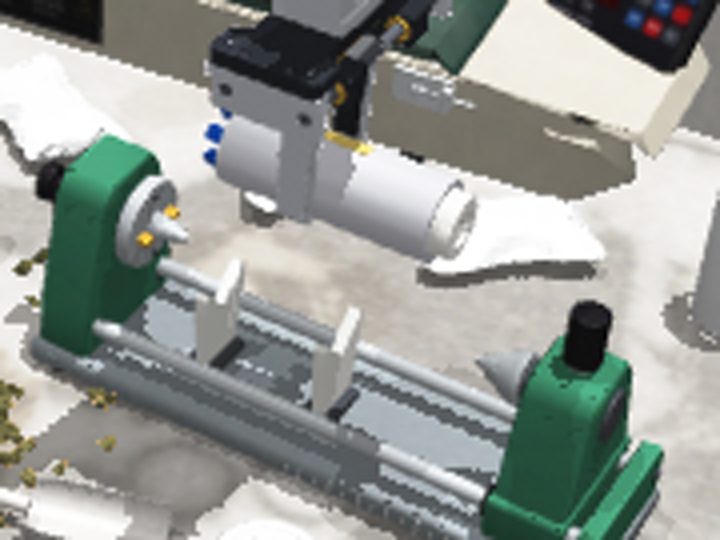

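Run:
```python
from h import *
crop('pics/wrist4.png','pics/wrist4c.png',240,0,160,180,4)
R,p=toolR()
print(p)
for uv,z in(((326,97),.105),((299,56),.105),((354,56),.105),((314,168),p[2]+.0034+.026),((315.5,168),p[2]+.0034+.026)):
    X=ray('wrist',uv,z); print(uv,R.inv().apply(X-p).round(4))
X=stand([0,.079,.105]);print('fit nose',R.inv().apply(X-p))
```

```text
[ 0.55208403 -0.04200716  0.19527202]
(326, 97) [0.0911 0.0077 0.0907]
(299, 56) [ 0.1129 -0.0074  0.0908]
(354, 56) [0.1128 0.0232 0.0908]
(314, 168) [ 0.0585  0.0006 -0.0291]
(315.5, 168) [ 0.0585  0.001  -0.0291]
fit nose [0.08863996 0.00420611 0.09066929]
```

View pics/wrist4c.png

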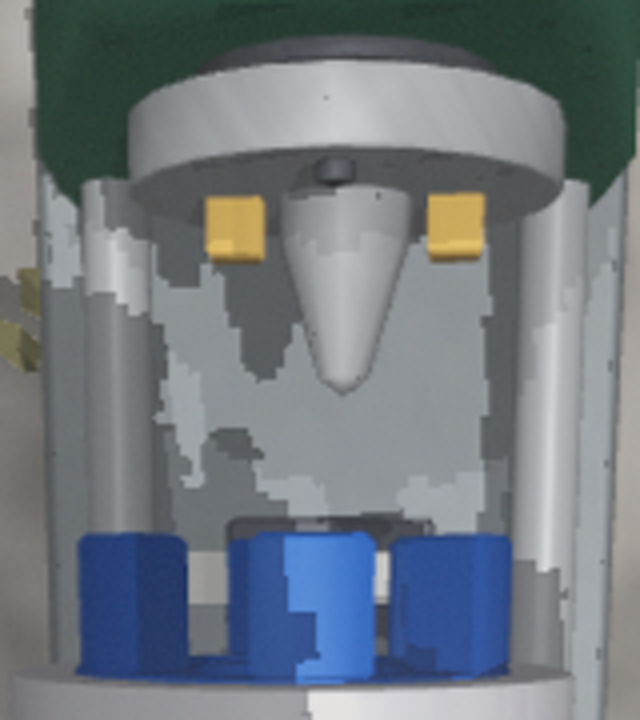

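Run:
```python
from h import *
def cents(f,x0,y0,w,h):
    im=cv2.imread(f)[y0:y0+h,x0:x0+w].astype(float); b,g,r=im[...,0],im[...,1],im[...,2]
    wt=np.clip(((r-b)-40)/90,0,1); m=(wt>.05).astype(np.uint8)
    n,l,s,c=cv2.connectedComponentsWithStats(m,connectivity=8)
    out=[]
    for i in np.argsort(-s[1:,4])[:2]+1:
        ys,xs=np.where(l==i);ww=wt[ys,xs];out.append(((xs*ww).sum()/ww.sum()+x0,(ys*ww).sum()/ww.sum()+y0,ww.sum()))
    return out
S=cents('pics/scene0.png',325,225,30,25);S4=cents('pics/scene4.png',325,225,30,25);T=cents('pics/top0.png',325,205,15,35);Wr=cents('pics/wrist4.png',285,40,80,40)
print(S,S4,T,Wr,sep='\n')
S=sorted(S,key=lambda a:-a[0]);T=sorted(T,key=lambda a:a[1]);Wr=sorted(Wr,key=lambda a:-a[0])
def f(a,use):
    r=[]
    for n,c2 in use:
        for k in(0,1):
            th=a[0]+np.pi*k; X=stand([.0153*np.cos(th)+a[1],.099+a[2],.105+.0153*np.sin(th)+a[3]])
            r.append(proj(n,X)-np.array(c2[k][:2]))
    r=np.array(r).reshape(-1,2,2); return np.ravel(r[:,0]-r[:,1])  # difference only
for use in([('scene',S),('top',T)],[('scene',S)],[('scene',S),('top',T),('wrist',Wr)]):
    l=least_squares(lambda a:f([a[0],0,0,0],use),[0.]);print(np.degrees(l.x),l.fun.round(2))
```

```text
[(np.float64(335.845288326301), np.float64(239.18846694796062), np.float64(7.8999999999999995)), (np.float64(342.40969162995594), np.float64(232.44493392070484), np.float64(7.566666666666666))]
[(np.float64(335.81433607520563), np.float64(239.2526439482961), np.float64(9.455555555555556)), (np.float64(342.44140625), np.float64(232.43619791666666), np.float64(8.533333333333333))]
[(np.float64(332.73809523809524), np.float64(215.5079365079365), np.float64(11.2)), (np.float64(330.96407185628743), np.float64(229.66826347305388), np.float64(9.277777777777779))]
[(np.float64(298.37924636026264), np.float64(56.503639737367976), np.float64(155.68888888888887)), (np.float64(353.4116085521596), np.float64(55.75218826230449), np.float64(154.86666666666667))]
[3.7474256] [-0.09  0.01 -0.14 -0.08]
[3.81098966] [-0.09 -0.  ]
[3.87321882] [-0.09 -0.01 -0.14 -0.08 -0.35  0.12]
```

Emit:
send_rows --gripper '[0.7,0.7,0.7,0.7,0.7,0.7]' --dp '[[0,0.02,0.2],[0,0.03,0.3],[0,0,0.237],[0,0,0],[0,0.0,0],[0,0,0]]' --angular '[[0,0,0],[0,0,0],[0,0,0],[-0.05,0,0],[-0.05,0,0],[0,0,0]]'

```text
time_s: 5.03
position: [0.5528, -0.0411, 0.1187]
orientation: [0.053, 0.735, 0.673, 0.053]
ft_force: [-1.1, 0.0, -5.0]
width: 0.0515
```

Emit:
send_rows --gripper '[0.7,0.7]' --dp '[[0,0,0],[0,0,0]]' --angular '[[0,0,0],[0,0,0]]'

```text
time_s: 5.2
position: [0.5588, -0.0432, 0.1232]
orientation: [0.057, 0.735, 0.673, 0.055]
ft_force: [-0.5, -0.2, -3.4]
width: 0.0514
```

Run:
```python
from h import *
rel(down(np.pi/2+SX[2],np.radians(-9)),stand([0,-.010,.1216])); s=env.state(); print(s['time_s'],s['position'],s['ft_force'],s['width'])
for n in('wrist','scene'):
  im=env.read_camera(n);cv2.imwrite(f'pics/{n}5.png',im[:,:,::-1])
crop('pics/scene5.png','pics/scene5c.png',300,180,180,135,4)
crop('pics/wrist5.png','pics/wrist5c.png',230,0,180,180,4)
```

```text
dp mm [ 0.6 -3.1  1.2] rot deg [ 0.08 -0.23  0.06]
5.2 [ 0.55878543 -0.04315078  0.12324828] [-0.47314448 -0.19366706 -3.36520872] 0.05137548194080136
```

View pics/wrist5c.png

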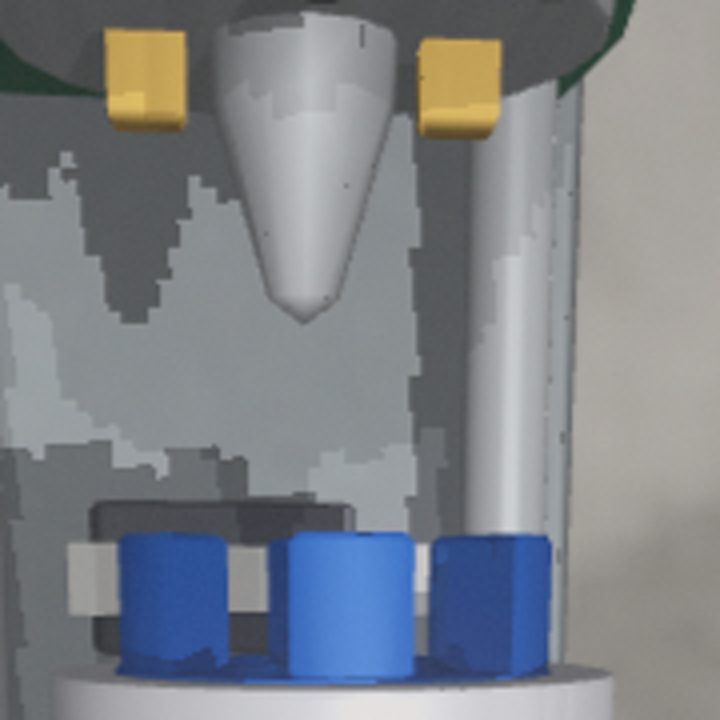

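View pics/scene5c.png

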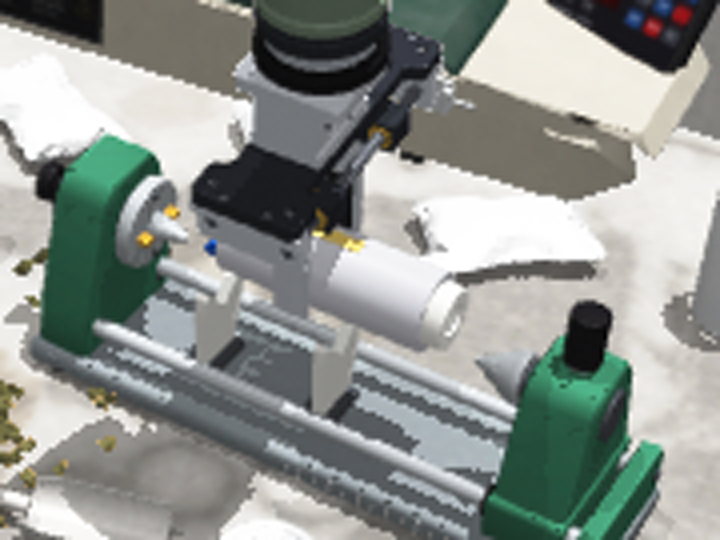

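```bash
cat >> h.py <<'E'
def nosecmp(noseuv, tabuv, ax_off=(0.0008,-.0034)):
    R,p=toolR()
    Rs=Ro.from_euler('z',SX[2])
    A=R.apply([0.0695,*ax_off])+p
    N=ray('wrist',noseuv,.105)
    pn=env.camera_params('wrist')
    print('axis(blue end) world',A.round(4),'proj',proj('wrist',A,pn).round(1)); 
    T=ray('wrist',tabuv,A[2]+.02)
    print('blue end from tab',T.round(4))
    print('nose-axis in stand frame mm',(Rs.inv().apply(N-A)*1000).round(1), 'nose-tab',(Rs.inv().apply(N-T)*1000).round(1))
    a=R.apply([1,0,0]);print('reel axis in stand',Rs.inv().apply(a).round(4))
E
python3 - <<'E'
from h import *
nosecmp((230+304/4-.4,322/4-.4),(313.75,535/4-.4))
E
```

```text
axis(blue end) world [0.5659 0.0256 0.1273] proj [314.2 133.2]
blue end from tab [0.5625 0.0254 0.1473]
nose-axis in stand frame mm [  0.1  21.3 -22.3] nose-tab [  3.6  21.8 -42.3]
reel axis in stand [-0.0014  1.      0.0036]
```

Emit:
send_rows --gripper '[0.7,0.7,0.7,0.7,0.7]' --dp '[[0,-0.015,0.1],[0,-0.016,0.098],[0,0,0],[0,0,0],[0,0,0]]' --angular '[[0,-0.0025,0],[0,0,0],[0,0,0],[0,0,0],[0,0,0]]'

```text
time_s: 5.72
position: [0.5571, -0.0433, 0.1012]
orientation: [0.057, 0.736, 0.673, 0.052]
ft_force: [-0.4, 0.2, -3.1]
width: 0.0512
```

Run:
```python
from h import *
s=env.state(); print(s['time_s'],s['position'],s['ft_force'],s['wrist_torque'],s['width'])
for n in('wrist','scene','top'):
  im=env.read_camera(n);cv2.imwrite(f'pics/{n}6.png',im[:,:,::-1])
crop('pics/scene6.png','pics/scene6c.png',300,180,180,135,4)
crop('pics/top6.png','pics/top6c.png',290,180,180,90,4)
crop('pics/wrist6.png','pics/wrist6c.png',230,0,180,180,4)
```

```text
5.7167 [ 0.55714736 -0.04330786  0.10120912] [-0.4331069   0.18917434 -3.12969008] [-0.00642792  0.18944334  0.05100557] 0.05120960154118121
```

View pics/wrist6c.png

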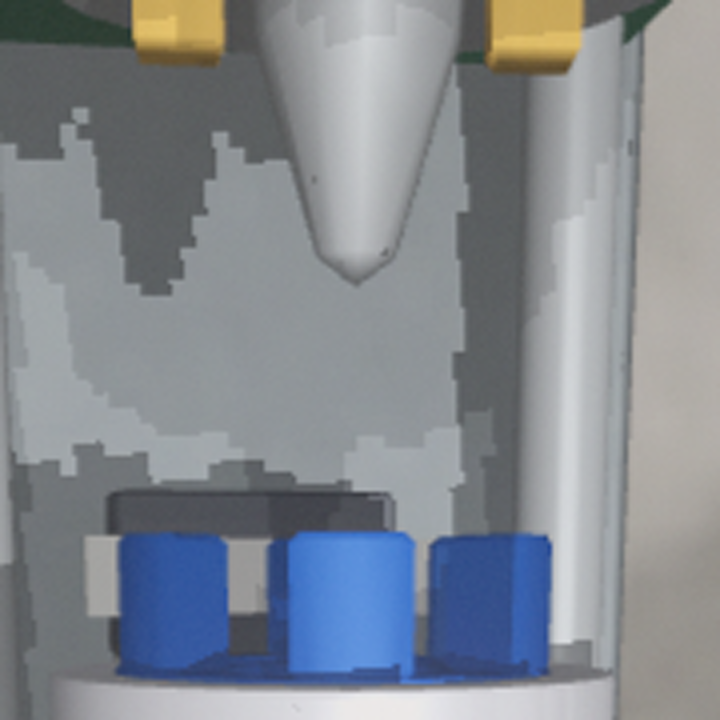

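View pics/scene6c.png

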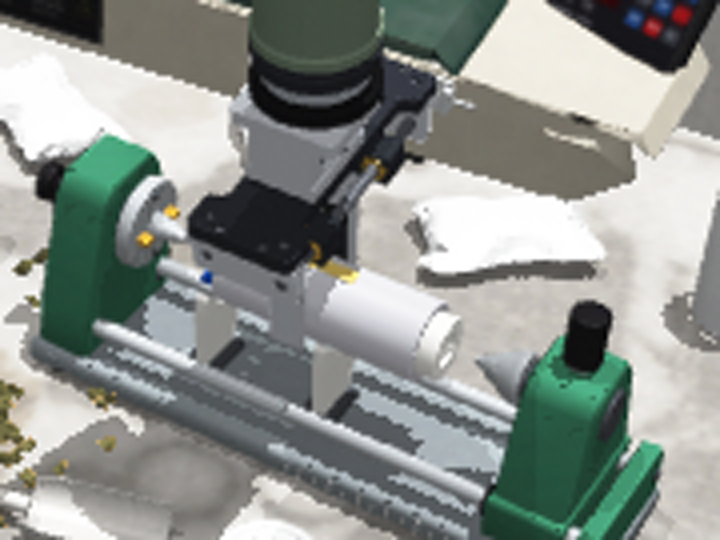

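View pics/top6c.png

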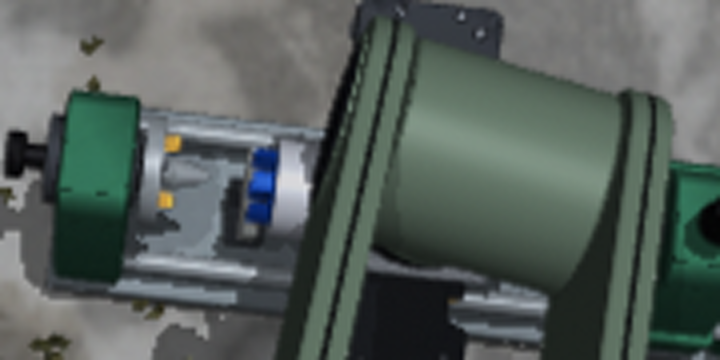

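Run:
```python
from h import *
nosecmp((230+356/4-.4,283/4-.4),(313.75,535/4-.4))
R,p=toolR()
for off in(-.0905,):
    A=R.apply([off,.0008,-.0034])+p;print('plain pred',A,proj('scene',A))
for d in((1,0,0),(0,0,1),(0,1,0)): print(d,proj('scene',A+.01*np.array(d))-proj('scene',A))
print('cone tip pred',proj('scene',stand([0,-.1208,.105])),'nose',proj('scene',stand([0,.079,.105])))
crop('pics/scene6.png','pics/s6a.png',385,245,60,45,12)
crop('pics/scene6.png','pics/s6b.png',325,215,60,45,12)
```

```text
axis(blue end) world [0.5641 0.0258 0.1054] proj [314.2 133.2]
blue end from tab [0.5607 0.0257 0.1254]
nose-axis in stand frame mm [ 1.7 21.7 -0.4] nose-tab [  5.   22.1 -20.4]
reel axis in stand [-2.e-04  1.e+00  2.e-04]
plain pred [ 0.54969543 -0.13357904  0.10532057] [411.03704124 266.09033898]
(1, 0, 0) [ 1.53019456 -2.38729137]
(0, 0, 1) [ 0.50897378 -3.21356857]
(0, 1, 0) [-3.94851801 -1.37007234]
cone tip pred [418.05005474 269.72476356] nose [345.61168784 239.52340898]
```

View pics/s6a.png

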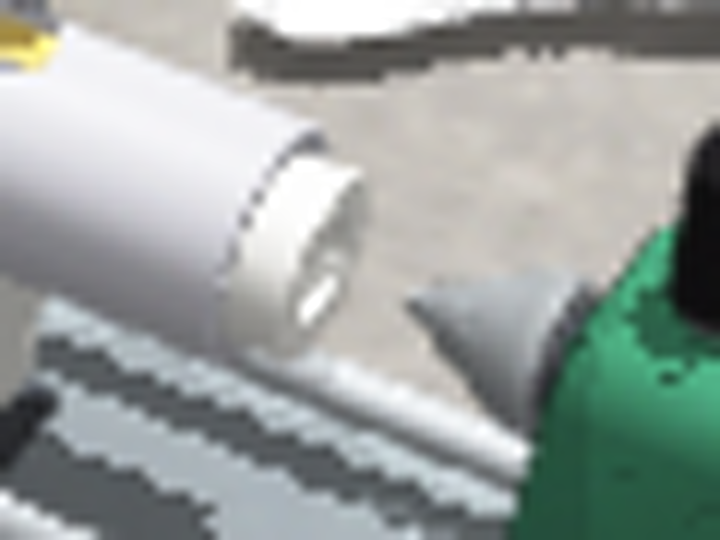

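View pics/s6b.png

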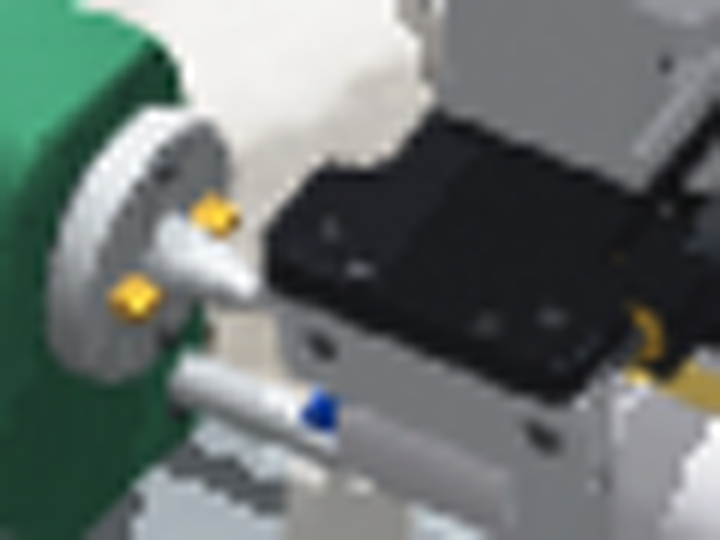

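Emit:
send_rows --gripper '[0.7,0.7,0.7,0.7,0.7,0.7]' --dp '[[0.05,0.02,0.003],[0.1,0,0],[0.1,0,0],[0.05,0,0],[0,0,0],[0,0,0]]' --angular '[[0,0,0],[0,0,0],[0,0,0],[0,0,0],[0,0,0],[0,0,0]]'

```text
time_s: 6.37
position: [0.5624, -0.0129, 0.1019]
orientation: [0.058, 0.735, 0.673, 0.053]
ft_force: [-0.0, -0.5, -3.7]
width: 0.0513
```

Run:
```python
from h import *
s=env.state(); print(s['time_s'],s['position'],s['ft_force'],s['wrist_torque'],s['width'])
for n in('wrist','scene'):
  im=env.read_camera(n);cv2.imwrite(f'pics/{n}7.png',im[:,:,::-1])
crop('pics/wrist7.png','pics/wrist7c.png',230,0,180,180,4)
```

```text
6.3667 [ 0.56238674 -0.01292427  0.10193331] [-0.04188763 -0.53166342 -3.72069096] [-0.00140672  0.23896821  0.01660235] 0.05133977608165341
```

View pics/wrist7c.png

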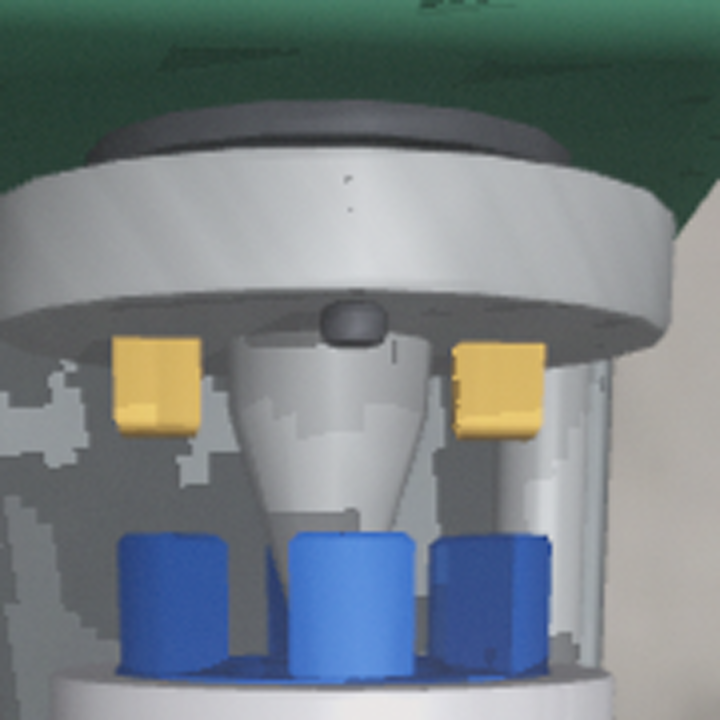

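Emit:
send_rows --gripper '[0.7,0.7,0.7,0.7,0.7,0.7]' --dp '[[0.04,0,0],[0.04,0,0],[0.02,0,0],[0,0,0],[0,0,0],[0,0,0]]' --angular '[[0,0,0],[0,0,0],[0,0,0],[0,0,0],[0,0,0],[0,0,0]]'

```text
time_s: 6.97
position: [0.5634, -0.0038, 0.102]
orientation: [0.058, 0.736, 0.673, 0.053]
ft_force: [0.6, 1.1, -4.0]
width: 0.0513
```

Run:
```python
from h import *
s=env.state(); print(s['time_s'],s['position'],s['ft_force'],s['wrist_torque'],s['width'])
for n in('wrist',):
  im=env.read_camera(n);cv2.imwrite(f'pics/{n}8.png',im[:,:,::-1])
crop('pics/wrist8.png','pics/wrist8c.png',230,0,180,180,4)
```

```text
6.9667 [ 0.56336593 -0.00380433  0.10196117] [ 0.55785099  1.09486614 -4.04429019] [-0.00083497  0.25053259 -0.00303764] 0.051301751395015686
```

View pics/wrist8c.png

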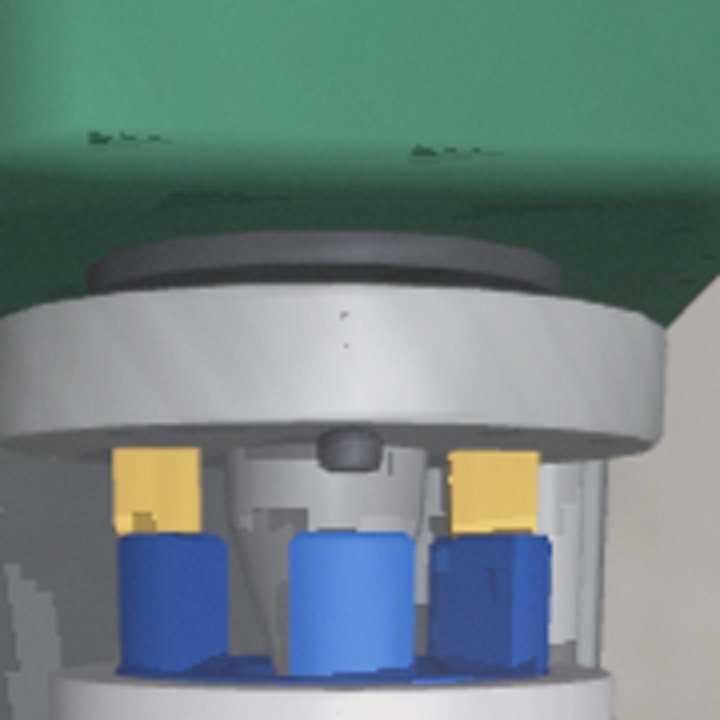

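Emit:
send_rows --gripper '[0.7,0.7,0.7,0.7]' --dp '[[0.02,0,0],[0.015,0,0],[0,0,0],[0,0,0]]' --angular '[[0,0,0],[0,0,0],[0,0,0],[0,0,0]]'

```text
time_s: 7.35
position: [0.5637, -0.0002, 0.1019]
orientation: [0.058, 0.736, 0.673, 0.053]
ft_force: [-0.5, -0.4, -3.8]
width: 0.0511
```

Emit:
send_rows --gripper '[0.7,0.7,0.7,0.7]' --dp '[[0.02,0,0],[0.01,0,0],[0,0,0],[0,0,0]]' --angular '[[0,0,0],[0,0,0],[0,0,0],[0,0,0]]'

```text
time_s: 7.68
position: [0.564, 0.0028, 0.102]
orientation: [0.058, 0.736, 0.673, 0.053]
ft_force: [-0.3, 0.9, -4.2]
width: 0.0515
```

Run:
```python
from h import *
s=env.state(); print(s['time_s'],s['position'],s['ft_force'],s['wrist_torque'],s['width'])
for n in('wrist',):
  im=env.read_camera(n);cv2.imwrite(f'pics/{n}9.png',im[:,:,::-1])
crop('pics/wrist9.png','pics/wrist9c.png',230,0,180,180,4)
```

```text
7.6833 [0.56396071 0.00279948 0.1019783 ] [-0.3319953   0.87474233 -4.16817037] [-0.03335025  0.17321865 -0.00051948] 0.05150671315727781
```

View pics/wrist9c.png

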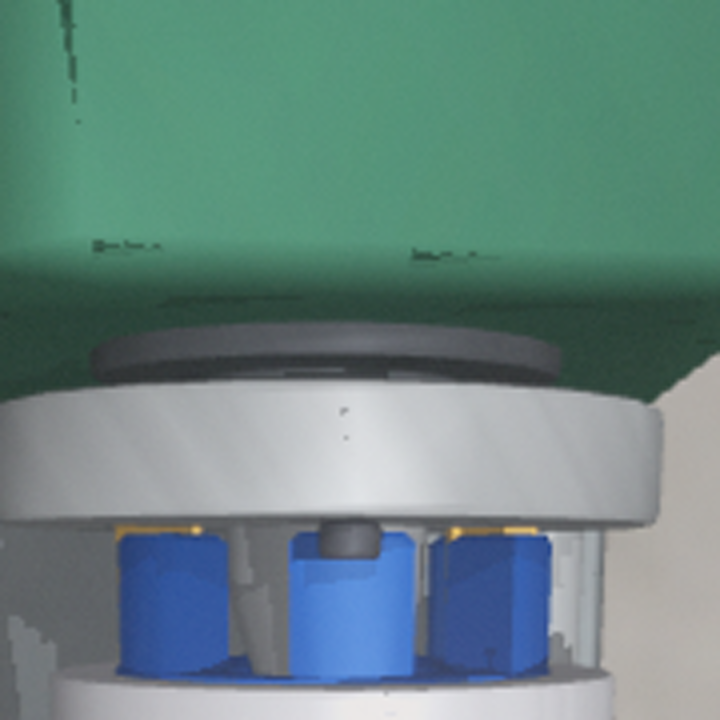

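Emit:
send_rows --gripper '[0.7,0.7,0.7]' --dp '[[0.015,0,0],[0,0,0],[0,0,0]]' --angular '[[0,0,0],[0,0,0],[0,0,0]]'

```text
time_s: 7.98
position: [0.5641, 0.0036, 0.102]
orientation: [0.058, 0.736, 0.673, 0.053]
ft_force: [-1.2, -2.8, -3.9]
width: 0.0515
```

Emit:
send_rows --gripper '[0.7,0.7,0.7]' --dp '[[0.01,0,0],[0,0,0],[0,0,0]]' --angular '[[0,0,0],[0,0,0],[0,0,0]]'

```text
time_s: 8.23
position: [0.5641, 0.0036, 0.1021]
orientation: [0.059, 0.736, 0.673, 0.052]
ft_force: [-1.4, -6.3, -2.8]
width: 0.0513
```

Run:
```python
from h import *
s=env.state(); print(s['time_s'],s['position'],s['ft_force'],s['wrist_torque'],s['width'])
for n in('wrist',):
  im=env.read_camera(n);cv2.imwrite(f'pics/{n}10.png',im[:,:,::-1])
crop('pics/wrist10.png','pics/wrist10c.png',230,0,180,180,4)
```

```text
8.2333 [0.56408012 0.00364232 0.10205002] [-1.41364084 -6.32690426 -2.80494915] [-1.12865226  0.46286294 -0.20176169] 0.051279960236443614
```

View pics/wrist10c.png

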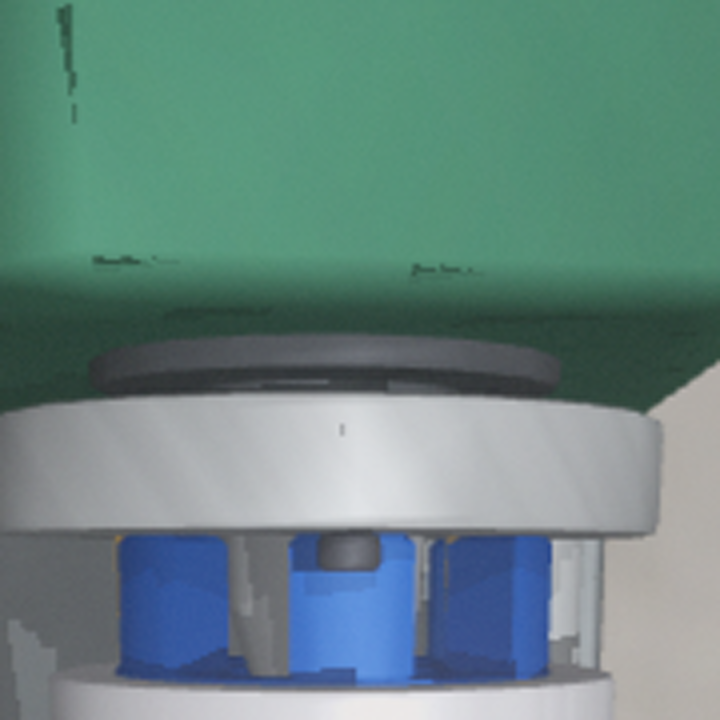

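Emit:
send_rows --gripper '[0.7,0.7,0.2,0.1,0.1,0.1,0.1,0.1]' --dp '[[-0.008,-0.0016,0.01],[0,0,0],[0,0,0],[0,0,0],[0,0,0],[0,0,0],[0,0,0],[0,0,0]]' --angular '[[0,0,0],[0,0,0],[0,0,0],[0,0,0],[0,0,0],[0,0,0],[0,0,0],[0,0,0]]'

```text
time_s: 8.95
position: [0.5644, 0.0047, 0.1012]
orientation: [0.058, 0.736, 0.673, 0.053]
ft_force: [-0.6, 0.0, 0.0]
width: 0.0839
```

Run:
```python
from h import *
s=env.state(); print(s['time_s'],s['position'],s['ft_force'],s['wrist_torque'],s['width'])
for n in('wrist','scene'):
  im=env.read_camera(n);cv2.imwrite(f'pics/{n}11.png',im[:,:,::-1])
crop('pics/scene11.png','pics/scene11c.png',300,180,180,135,4)
```

```text
8.95 [0.56438408 0.00471372 0.10122093] [-0.61531861  0.02990627  0.02183564] [-0.06464976  0.06453092  0.00775763] 0.08394250113927415
```

View pics/wrist11.png

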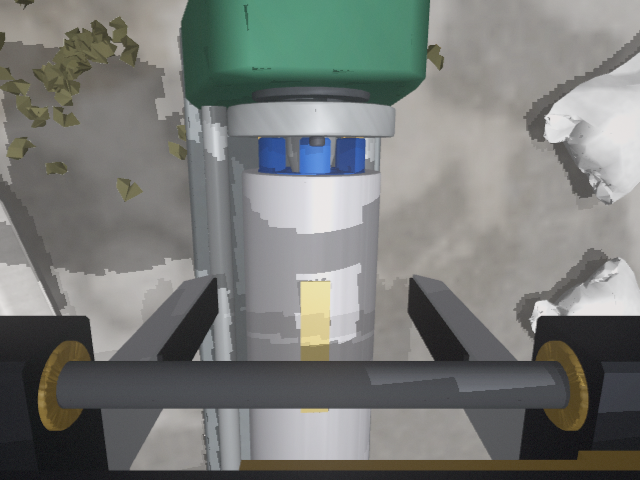

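View pics/scene11c.png

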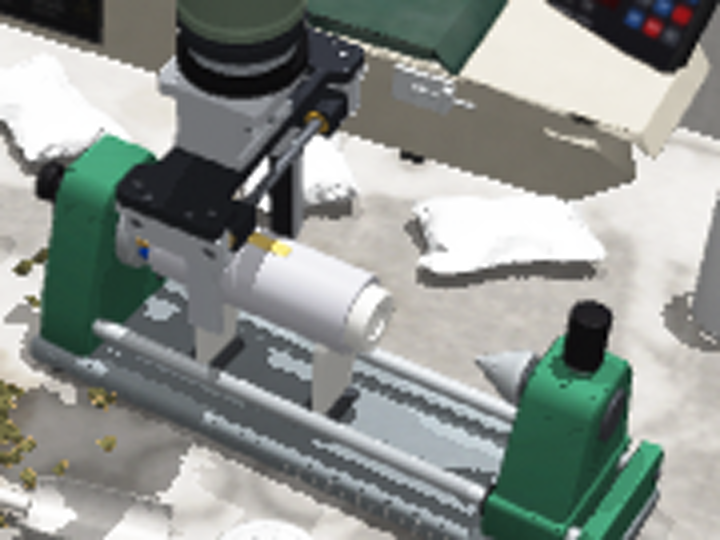

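Run:
```python
from h import *
K=ray('top',(474.6,232.6),.171); c,n=np.cos(SX[2]),np.sin(SX[2])
d=K-[SX[0],SX[1],0];print(K,'stand',c*d[0]+n*d[1],-n*d[0]+c*d[1])
print('scene proj',(proj('scene',K)-[300,180])*4)
R,p=toolR(); p1=p-R.apply([0,0,1])*.125
plan(R,p1); Rt=down(np.pi/2+SX[2])
plan(Rt,np.array([K[0]+.002,K[1],.226]),R0=R,p0=p1)
```

```text
[ 0.54009647 -0.21233249  0.171     ] stand -0.0005079854505393826 -0.18077190383553354
scene proj [584.08666148 310.94055054]
n 4 mm 125.0 deg 0.0
dp [[-0.0, -0.0, -0.313], [-0.0, -0.0, -0.313], [-0.0, -0.0, -0.313], [-0.0, -0.0, -0.313]] 
ang [0.0, 0.0, 0.0]
n 6 mm 218.7 deg 9.0
dp [[-0.363, 0.028, 0.002], [-0.363, 0.028, 0.001], [-0.363, 0.028, 0.0], [-0.363, 0.028, -0.0], [-0.363, 0.029, -0.001], [-0.363, 0.028, -0.002]] 
ang [0.0167, -0.0, 0.0]
```

Emit:
send_rows --gripper '[0.1,0.1,0.1,0.1,0.2,0.2]' --dp '[[0,0,-0.15],[0,0,-0.3],[0,0,-0.35],[0,0,-0.35],[0,0,-0.1],[0,0,0]]' --angular '[[0,0,0],[0,0,0],[0,0,0],[0,0,0],[0,0,0],[0,0,0]]'

```text
time_s: 9.55
position: [0.5471, 0.0059, 0.2288]
orientation: [0.061, 0.736, 0.672, 0.056]
ft_force: [0.9, 0.2, -0.2]
width: 0.0762
```

Emit:
send_rows --gripper '[0.3,0.3,0.3,0.3,0.3,0.3,0.3,0.3]' --dp '[[-0.25,0.028,0.002],[-0.363,0.028,0.001],[-0.363,0.028,0],[-0.363,0.028,0],[-0.363,0.029,-0.001],[-0.363,0.028,-0.002],[-0.113,0,0],[0,0,0]]' --angular '[[0.0167,0,0],[0.0167,0,0],[0.0167,0,0],[0.0167,0,0],[0.0167,0,0],[0.0167,0,0],[0,0,0],[0,0,0]]'

```text
time_s: 10.22
position: [0.5407, -0.2147, 0.2228]
orientation: [-0.002, 0.74, 0.673, -0.001]
ft_force: [-0.3, 0.1, -0.0]
width: 0.0657
```

Emit:
send_rows --gripper '[0.3,0.3]' --dp '[[0,0,0],[0,0,0]]' --angular '[[0,0,0],[0,0,0]]'

```text
time_s: 10.38
position: [0.5412, -0.2105, 0.2244]
orientation: [-0.002, 0.738, 0.675, -0.0]
ft_force: [0.3, 0.0, -0.5]
width: 0.0658
```

Run:
```python
from h import *
s=env.state(); print(s['time_s'],s['position'],s['ft_force'],s['width'])
rel(down(np.pi/2+SX[2]),np.array([.542,-.2123,.153-.005+.004]))
print(proj('wrist',[.540,-.2123,.171]))
for n in('wrist','scene'):
  im=env.read_camera(n);cv2.imwrite(f'pics/{n}12.png',im[:,:,::-1])
crop('pics/scene12.png','pics/scene12c.png',300,180,180,135,4)
```

```text
10.3833 [ 0.54118563 -0.21054395  0.22444463] [ 0.34482396  0.00411636 -0.51947631] 0.06583217250837135
dp mm [-1.8  1.1 72.4] rot deg [-0.13 -0.12  0.07]
[310.96593547 273.50826504]
```

View pics/wrist12.png

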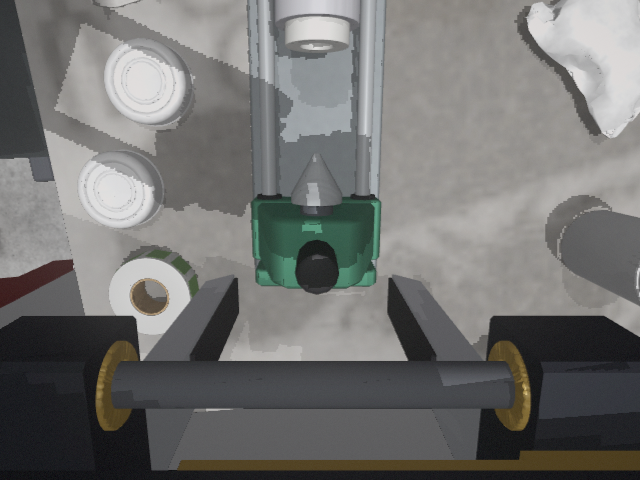

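View pics/scene12c.png

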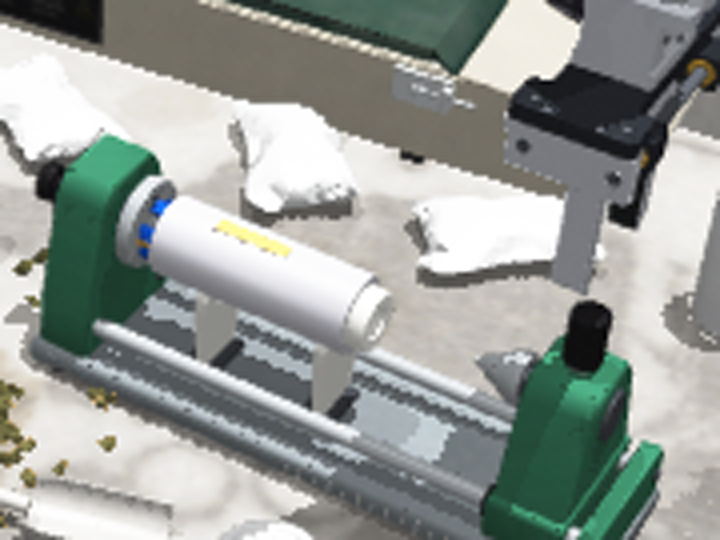

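Run:
```python
from h import *
im=cv2.imread('pics/wrist12.png')[225:305,265:365]; im=np.clip(im.astype(float)*2.5,0,255).astype(np.uint8)
cv2.imwrite('pics/k.png',cv2.resize(im,None,fx=6,fy=6))
crop('pics/scene12.png','pics/s12b.png',325,215,60,45,12)
```

```text
(no output)
```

View pics/k.png

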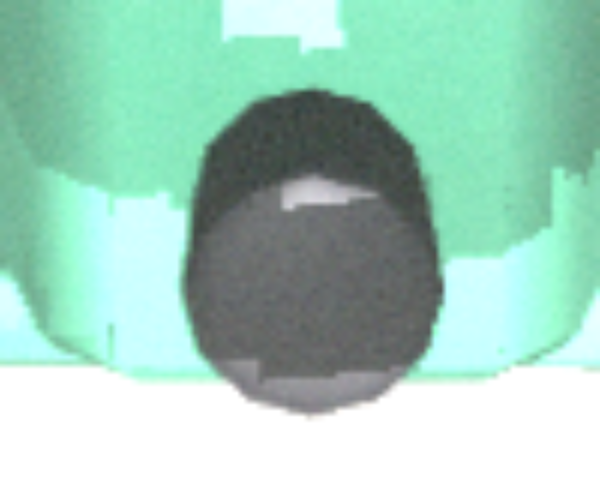

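View pics/s12b.png

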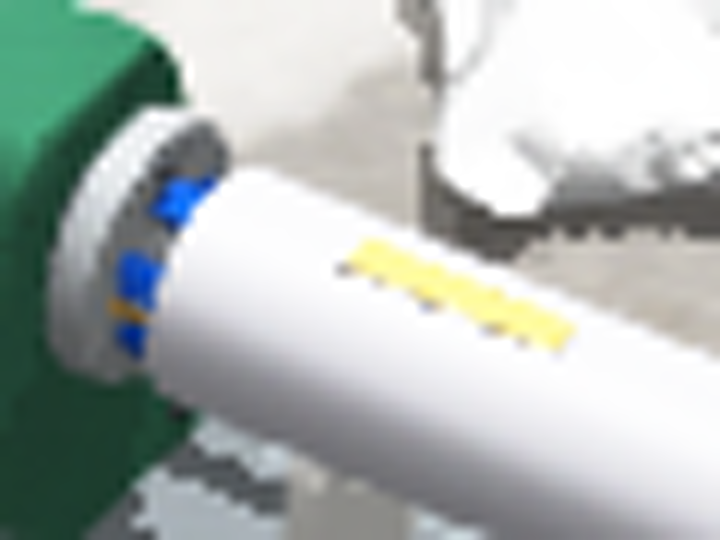

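Run:
```python
from h import *
K=ray('wrist',(317,273.8),.171);R,p=toolR();print(K,(R.inv().apply(K-p)*1000).round(1)); 
import pprint;print(stand([0,-.18,.171]))
```

```text
[ 0.54368602 -0.21293454  0.171     ] [-2.5  2.3 54.4]
[ 0.54067183 -0.21160942  0.171     ]
```

Emit:
send_rows --gripper '[0.3,0.3,0.3,0.5,0.8,0.9,0.9,0.9]' --dp '[[-0.025,0.023,0.2],[0,0,0.25],[0,0,0.25],[0,0,0],[0,0,0],[0,0,0],[0,0,0],[0,0,0]]' --angular '[[0,0,0],[0,0,0],[0,0,0],[0,0,0],[0,0,0],[0,0,0],[0,0,0],[0,0,0]]'

```text
time_s: 11.15
position: [0.5452, -0.2154, 0.1581]
orientation: [0.002, 0.738, 0.675, 0.001]
ft_force: [-0.7, -0.1, 0.8]
width: 0.0355
```

Emit:
send_rows --gripper '[0.9,0.9,0.9]' --dp '[[0,0,0],[0,0,0],[0,0,0]]' --angular '[[0,0,0],[0,0,0],[0,0,0]]'

```text
time_s: 11.4
position: [0.5428, -0.2152, 0.1571]
orientation: [-0.001, 0.738, 0.675, -0.001]
ft_force: [-5.1, 0.7, 5.3]
width: 0.0232
```

Run:
```python
from h import *
s=env.state(); print(s['time_s'],s['position'],s['ft_force'],s['wrist_torque'],s['width'])
for n in('scene',):
  im=env.read_camera(n);cv2.imwrite(f'pics/{n}13.png',im[:,:,::-1])
crop('pics/scene13.png','pics/scene13c.png',300,180,180,135,4)
```

```text
11.4 [ 0.54282778 -0.21519412  0.15714706] [-5.05336363  0.73027558  5.31692517] [0.08078961 1.02952134 0.03428754] 0.023232630652610844
```

View pics/scene13c.png

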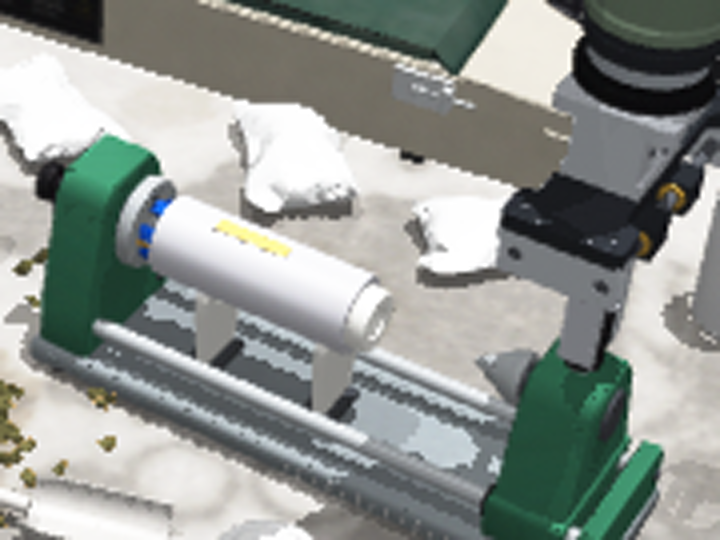

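Emit:
send_rows --gripper '[0.9,0.9,0.9,0.9,0.9,0.9,0.9,0.9]' --dp '[[0,-0.012,-0.02],[0.05,0,0],[0.1,0,0],[0.1,0,0],[0.1,0,0],[0.05,0,0],[0,0,0],[0,0,0]]' --angular '[[0,0,0],[0,0,0],[0,0,0],[0,0,0],[0,0,0],[0,0,0],[0,0,0],[0,0,0]]'

```text
time_s: 12.12
position: [0.5464, -0.1762, 0.1572]
orientation: [0.001, 0.738, 0.675, -0.001]
ft_force: [2.0, -4.6, -7.3]
width: 0.0235
```

Emit:
send_rows --gripper '[0.9,0.9,0.9,0.9,0.9,0.9]' --dp '[[0.05,0,0.01],[0.1,0,0],[0.1,0,0],[0.03,0,0],[0,0,0],[0,0,0]]' --angular '[[0,0,0],[0,0,0],[0,0,0],[0,0,0],[0,0,0],[0,0,0]]'

```text
time_s: 12.62
position: [0.5489, -0.1484, 0.1572]
orientation: [0.001, 0.738, 0.675, -0.001]
ft_force: [-0.3, -4.7, -2.7]
width: 0.0237
```

Run:
```python
from h import *
s=env.state(); print(s['time_s'],s['position'],s['ft_force'],s['wrist_torque'],s['width'])
for n in('scene',):
  im=env.read_camera(n);cv2.imwrite(f'pics/{n}14.png',im[:,:,::-1])
crop('pics/scene14.png','pics/scene14c.png',300,180,180,135,4)
```

```text
12.6167 [ 0.54890374 -0.1484313   0.1571718 ] [-0.30444857 -4.69346543 -2.68406053] [-0.93643078  0.18252349  0.00772091] 0.02371652126447026
```

View pics/scene14c.png

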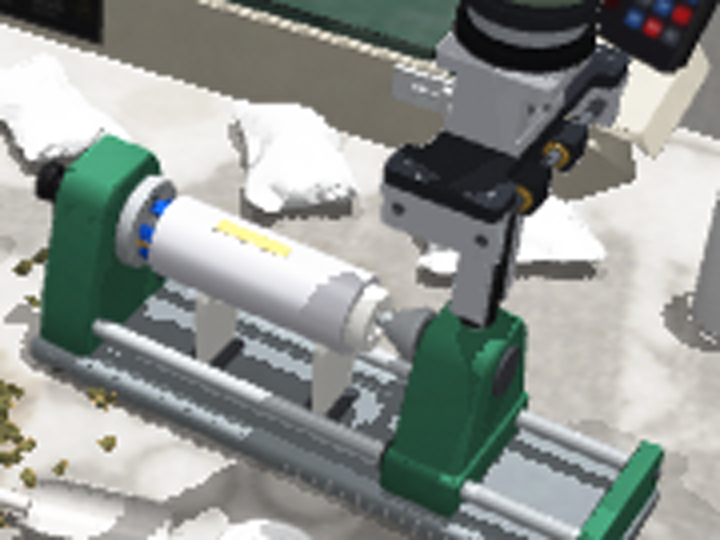

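Emit:
send_rows --gripper '[0.9,0.9,0.9,0.9]' --dp '[[0.03,0,0],[0.03,0,0],[0,0,0],[0,0,0]]' --angular '[[0,0,0],[0,0,0],[0,0,0],[0,0,0]]'

```text
time_s: 13.0
position: [0.5494, -0.1427, 0.1572]
orientation: [0.001, 0.738, 0.675, -0.001]
ft_force: [0.9, -4.9, -2.4]
width: 0.0233
```

Emit:
send_rows --gripper '[0.9,0.9,0.9,0.9]' --dp '[[0.02,0,0],[0.02,0,0],[0,0,0],[0,0,0]]' --angular '[[0,0,0],[0,0,0],[0,0,0],[0,0,0]]'

```text
time_s: 13.33
position: [0.5497, -0.1397, 0.1572]
orientation: [0.002, 0.738, 0.674, -0.001]
ft_force: [1.1, -7.6, -3.1]
width: 0.0232
```

Run:
```python
from h import *
s=env.state(); print(s['time_s'],s['position'],s['ft_force'],s['wrist_torque'],s['width'])
for n in('scene',):
  im=env.read_camera(n);cv2.imwrite(f'pics/{n}15.png',im[:,:,::-1])
crop('pics/scene15.png','pics/scene15c.png',325,215,100,75,8)
```

```text
13.3333 [ 0.54972272 -0.13965769  0.1572135 ] [ 1.1346109  -7.5950807  -3.09354392] [-1.40935695  0.24191118  0.01746757] 0.023212492184176356
```

View pics/scene15c.png

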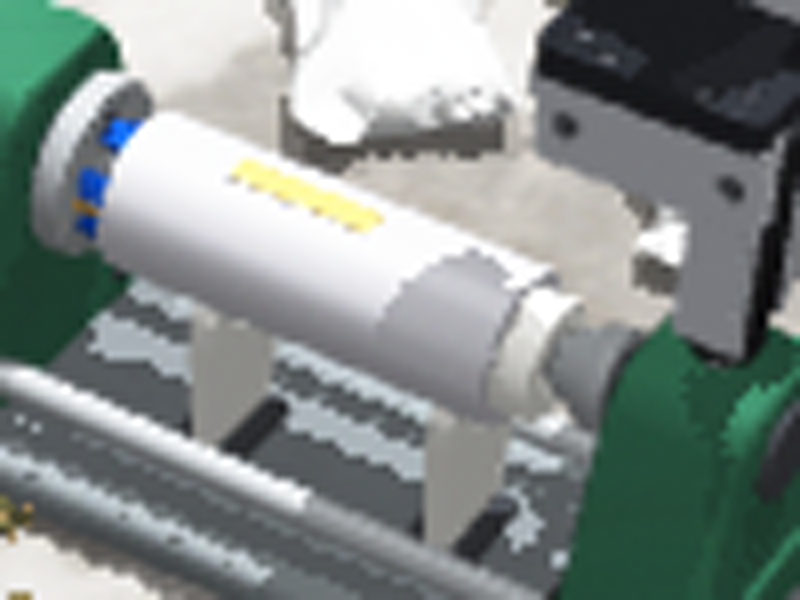

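Emit:
send_rows --gripper '[0.9,0.9,0.9,0.9]' --dp '[[0.02,0,0],[0,0,0],[0,0,0],[0,0,0]]' --angular '[[0,0,0],[0,0,0],[0,0,0],[0,0,0]]'

```text
time_s: 13.72
position: [0.5499, -0.138, 0.1572]
orientation: [0.002, 0.738, 0.674, -0.002]
ft_force: [1.2, -9.1, -2.6]
width: 0.0235
```

Emit:
send_rows --gripper '[0.9,0.9,0.9,0.9]' --dp '[[0.015,0,0],[0,0,0],[0,0,0],[0,0,0]]' --angular '[[0,0,0],[0,0,0],[0,0,0],[0,0,0]]'

```text
time_s: 14.05
position: [0.55, -0.1368, 0.1572]
orientation: [0.002, 0.738, 0.674, -0.002]
ft_force: [0.5, -9.1, -4.5]
width: 0.0234
```

Emit:
send_rows --gripper '[0.9,0.9,0.9,0.9]' --dp '[[0.015,0,0],[0,0,0],[0,0,0],[0,0,0]]' --angular '[[0,0,0],[0,0,0],[0,0,0],[0,0,0]]'

```text
time_s: 14.38
position: [0.5501, -0.1356, 0.1572]
orientation: [0.002, 0.738, 0.674, -0.002]
ft_force: [-0.3, -10.4, -3.7]
width: 0.0234
```

Emit:
send_rows --gripper '[0.9,0.9,0.9,0.9]' --dp '[[0.01,0,0],[0,0,0],[0,0,0],[0,0,0]]' --angular '[[0,0,0],[0,0,0],[0,0,0],[0,0,0]]'

```text
time_s: 14.72
position: [0.5501, -0.1354, 0.1572]
orientation: [0.003, 0.738, 0.674, -0.002]
ft_force: [-0.3, -12.5, -4.7]
width: 0.0234
```

Run:
```python
from h import *
s=env.state(); print(s['time_s'],s['position'],s['ft_force'],s['wrist_torque'],s['width'])
for n in('scene',):
  im=env.read_camera(n);cv2.imwrite(f'pics/{n}16.png',im[:,:,::-1])
crop('pics/scene16.png','pics/scene16c.png',325,215,100,75,8)
```

```text
14.7167 [ 0.55010474 -0.13536147  0.15719451] [ -0.26536078 -12.491639    -4.68052695] [-2.13662109  0.34537666 -0.02202511] 0.02344837923547575
```

View pics/scene16c.png

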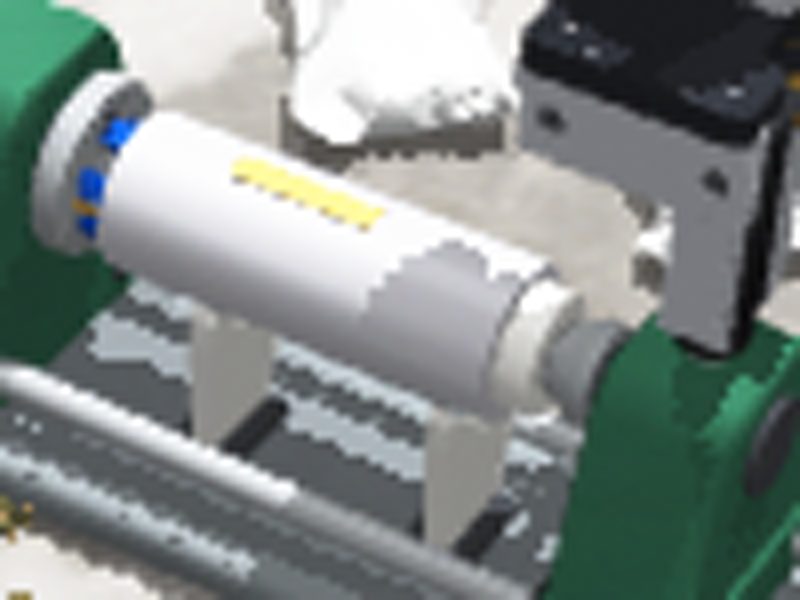

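Emit:
send_rows --gripper '[0.9,0.9,0.9,0.9]' --dp '[[0.015,0,0],[0,0,0],[0,0,0],[0,0,0]]' --angular '[[0,0,0],[0,0,0],[0,0,0],[0,0,0]]'

```text
time_s: 15.1
position: [0.5501, -0.1351, 0.1572]
orientation: [0.003, 0.738, 0.674, -0.003]
ft_force: [-0.5, -14.1, -4.2]
width: 0.0233
```

Emit:
send_rows --gripper '[0.9,0.9,0.9,0.9]' --dp '[[0.015,0,0],[0,0,0],[0,0,0],[0,0,0]]' --angular '[[0,0,0],[0,0,0],[0,0,0],[0,0,0]]'

```text
time_s: 15.43
position: [0.5501, -0.1349, 0.1572]
orientation: [0.004, 0.739, 0.674, -0.004]
ft_force: [0.3, -18.4, -4.8]
width: 0.0233
```

Run:
```python
from h import *
s=env.state(); print(s['time_s'],s['position'],s['ft_force'],s['wrist_torque'],s['width'])
for n in('scene','wrist'):
  im=env.read_camera(n);cv2.imwrite(f'pics/{n}17.png',im[:,:,::-1])
crop('pics/scene17.png','pics/scene17c.png',325,215,100,75,8)
a=cv2.imread('pics/scene15.png')[245:285,370:400];b=cv2.imread('pics/scene17.png')[245:285,370:400];d=cv2.imread('pics/scene12.png')[245:285,370:400]
cv2.imwrite('pics/cmp.png',cv2.resize(np.hstack([d,a,b]),None,fx=8,fy=8,interpolation=cv2.INTER_CUBIC))
```

```text
15.4333 [ 0.55013207 -0.13494014  0.15721205] [  0.30350983 -18.361083    -4.7733403 ] [-3.11122264  0.4595375   0.00541736] 0.023274397073215304
```

View pics/cmp.png

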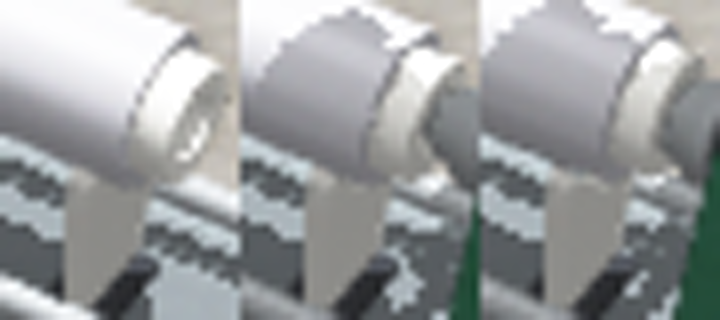

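View pics/wrist17.png

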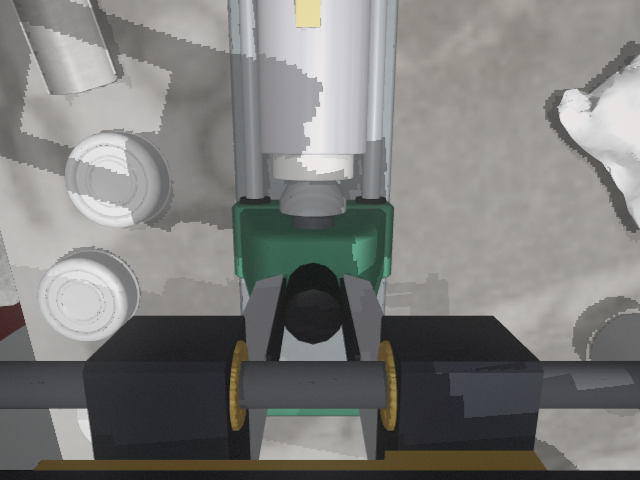

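Emit:
send_rows --gripper '[0.9,0.9,0.9,0.6,0.4,0.4,0.4,0.4]' --dp '[[-0.015,0,0],[-0.01,0,0],[0,0,0],[0,0,0],[0,0,0],[0,0,0],[0,0,0],[0,0,0]]' --angular '[[0,0,0],[0,0,0],[0,0,0],[0,0,0],[0,0,0],[0,0,0],[0,0,0],[0,0,0]]'

```text
time_s: 16.2
position: [0.5504, -0.1301, 0.1571]
orientation: [-0.0, 0.738, 0.675, 0.0]
ft_force: [-0.4, -0.7, -0.4]
width: 0.0534
```

Emit:
send_rows --gripper '[0.4,0.4,0.4,0.4,0.4,0.4,0.4,0.4]' --dp '[[0,0,-0.1],[0,0,-0.2],[0,0,-0.3],[0,0,-0.3],[0,-0.3,-0.2],[0,-0.3,0],[0,-0.3,0],[0,-0.3,0]]' --angular '[[0,0,0],[0,0,0],[0,0,0],[0,0,0],[0,0,0],[0,0,0],[0,0,0],[0,0,0]]'

```text
time_s: 16.87
position: [0.43, -0.1197, 0.2684]
orientation: [0.001, 0.738, 0.675, 0.0]
ft_force: [-0.1, -0.0, 1.2]
width: 0.0565
```

Run:
```python
from h import *
s=env.state(); print(s['time_s'],s['position'],s['ft_force'],s['wrist_torque'],s['width'])
for n in('scene','wrist','top'):
  im=env.read_camera(n);cv2.imwrite(f'pics/{n}18.png',im[:,:,::-1])
crop('pics/scene18.png','pics/scene18c.png',325,215,100,75,8)
crop('pics/top18.png','pics/top18c.png',285,190,200,90,4)
```

```text
16.8667 [ 0.43002732 -0.1196513   0.2683931 ] [-0.06866277 -0.01134141  1.15260502] [-0.06716572  0.07348418  0.05210115] 0.05645664023265565
```

View pics/scene18c.png

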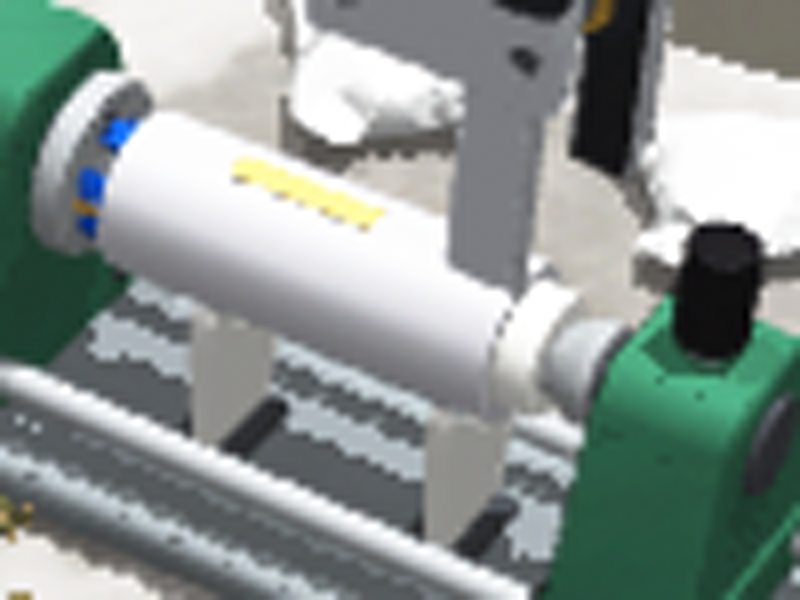

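View pics/top18c.png

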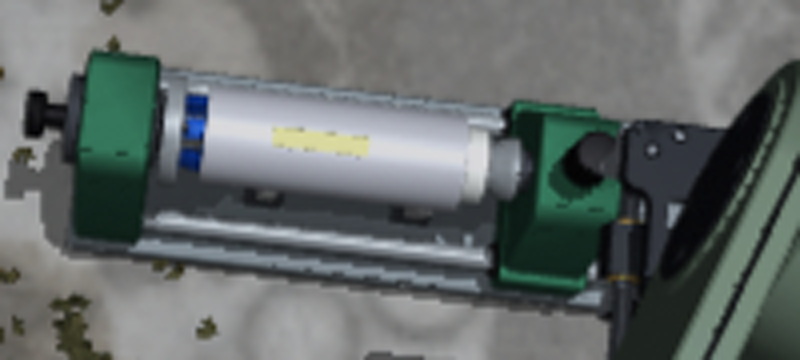

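Emit:
send_rows --gripper '[0.4,0.4,0.4,0.4,0.4,0.4]' --dp '[[-0.3,0,-0.2],[-0.35,0,-0.2],[-0.35,0,-0.2],[-0.35,0,0],[-0.3,0,0],[0,0,0]]' --angular '[[0,0,0],[0,0,0],[0,0,0],[0,0,0],[0,0,0],[0,0,0]]'

```text
time_s: 17.52
position: [0.4166, -0.2897, 0.3276]
orientation: [0.002, 0.74, 0.673, -0.001]
ft_force: [0.0, 0.4, 0.6]
width: 0.0563
```

Run:
```python
from h import *
s=env.state(); print(s['time_s'],s['position'])
im=env.read_camera('scene');cv2.imwrite('pics/scene19.png',im[:,:,::-1])
a=cv2.imread('pics/scene12.png');b=cv2.imread('pics/scene19.png')
x0,y0=365,235
A=a[y0:y0+55,x0:x0+45];B=b[y0:y0+55,x0:x0+45]
cv2.imwrite('pics/cmp2.png',cv2.resize(np.hstack([A,B]),None,fx=8,fy=8,interpolation=cv2.INTER_NEAREST))
# predicted silhouettes
for dz in(-.003,0):
  y=-.043-.0; print(dz,[proj('scene',stand([0.026*np.cos(t),-.043,.105+dz+.026*np.sin(t)])).round(1) for t in(np.pi/2,-np.pi/2)],[proj('scene',stand([0.02*np.cos(t),-.055,.105+dz*1.1+.02*np.sin(t)])).round(1) for t in(np.pi/2,-np.pi/2)])
K=ray('top',(434.25-.4,229.25-.4),.171);K0=np.array([.54009647,-.21233249,.171]);print(np.linalg.norm(K-K0))
g0=cv2.cvtColor(a,cv2.COLOR_BGR2GRAY).astype(float);g1=cv2.cvtColor(b,cv2.COLOR_BGR2GRAY).astype(float)
for c in(360,370,378,385,390,393): print(c,g0[238:256,c].astype(int),g1[238:256,c].astype(int),sep='\n')
```

```text
17.5167 [ 0.41655702 -0.28974637  0.32763068]
-0.003 [array([389.7, 250.1]), array([387.6, 266.6])] [array([393.9, 254. ]), array([392.2, 266.7])]
0 [array([389.8, 249.2]), array([387.8, 265.7])] [array([394.1, 252.9]), array([392.4, 265.7])]
0.08085570336688214
360
[242 228 187 253 252 249 245 241 235 229 220 202 181 160 144 134 124 118]
[241 193 253 253 251 247 243 238 233 225 211 194 170 153 137 130 120 116]
370
[201 251 252 242 242 243 253 253 252 250 246 241 236 229 223 208 188 168]
[231 252 246 242 241 187 253 253 251 247 243 238 232 226 213 195 172 153]
378
[195 192 187 193 240 252 252 252 252 253 253 253 251 247 242 237 231 224]
[195 193 190 216 251 252 252 252 252 253 253 251 247 243 238 232 226 215]
385
[188 191 199 197 195 197 197 241 252 252 251 252 252 253 252 250 247 242]
[189 193 200 198 195 201 239 251 252 251 251 252 253 252 250 247 241 237]
390
[202 195 196 199 199 201 195 184 180 238 251 252 251 232 191 240 255 255]
[203 196 197 200 200 202 195 189 238 252 252 251 205 175 255 255 255 254]
393
[202 195 192 190 191 194 195 189 184 182 205 141 135 238 255 255 255 255]
[203 196 192 191 193 194 195 189 186 205 142 144 248 255 255 255 255 254]
```

View pics/cmp2.png

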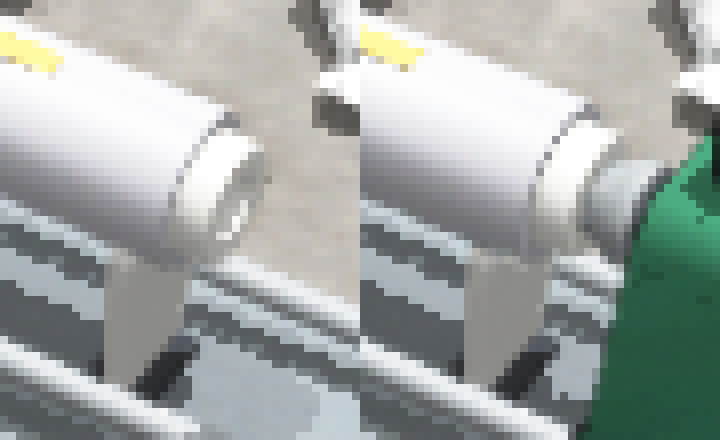

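Run:
```python
from h import *
s=env.state(); print(s['time_s'],s['qvel'].round(3)); print(env.sign_off())
```

```text
17.5667 [ 0.05  -0.028  0.042  0.023  0.02   0.013]
the job is handed in; nothing more can be done
None
```

The foil reel is loaded on the stand, and I handed the job in at 17.6 s.

**What I did:** I gripped the silver reel across its film and rolled it about 9° to match the chuck's lugs. I slid it over the nose until it stopped against the flange at about 6 N, then let it down onto the rests. After that I pushed the tailstock up by its knob until it stalled at about 18 N and released it.

**What the last checks showed:**
- **Chuck end:** Before I let go, the wrist picture showed the core flat on the flange with the lugs inside the slots. Later scene pictures still show a brass lug between the blue teeth.
- **Tailstock:** It travelled about 80 mm by arm position and 81 mm by camera. From an estimated start of 5 mm, that puts it near the expected 85 mm.
- **Plain end:** It rose about 1 pixel in the scene camera, which matches the 3 mm lift off the rests. This is only a one-pixel measurement; I did not see the gap itself.
- **Clear of the work:** The gripper was open and well away from the stand, and I did not touch the brown reel. The arm's joints were still moving slightly when I handed in.

The overhead and wrist cameras disagreed by up to 3.5 mm on the stand's sideways position. I followed the close-up wrist view, and the reel went on with almost no force until it met the flange.

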